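# Sift the baking weights and put the sieve away

## Robot

A 6-joint arm with a two-finger parallel gripper is mounted at the origin on the work surface. World frame = base frame: x ahead of the robot, y to its left, z up, the work surface at z = 0. Lengths are in m, angles in rad, forces in N, time in s.
With the tool pointing down it reaches from about 0.4 to 0.825 m from the base axis. Payload 7 kg.
Tool frame: the origin (TCP) lies at the very end of the fingers, on their centre line; the grasp point (between the pads) lies 19 mm behind it (grip_depth is the distance from the TCP to the grasp point, in m); z points along the fingers, y is the direction in which the jaws open and shut (so a half turn about z gives the same grasp; the last joint's range is limited). The gripper opens to 88 mm and grips with 3 to 60 N. Pads are 19 mm wide; open, the fingers measure 130 mm over their backs; the gripper's body (78 mm by 193 mm) begins 47 mm behind the grasp point.
Start: joints at [1.547, 0.359, 0.012, 0, -1.224, -0.288], TCP at [0.207, 0.642, 0.227] pointing down, gripper open.
Joint ranges: [-3.07, 3.07], [-1.43, 2.12], [-1.02, 1.25], [-3.03, 1.67], [-3.05, -0], [-3.03, 3.03]. Speed limits (rad/s): [2.39, 2.39, 3.01, 3.14, 3.14, 3.14].

## Interface

Orientations are given as [roll, pitch, yaw] about the fixed x, y, z axes, in that order (R = Rz(yaw) Ry(pitch) Rx(roll)).
In Python, from station import get_state, grab_frame, get_calibration, job_done, grip_depth gives the robot as it stands. The module is installed in compiled form; this text tells all that it offers.
- The arm moves only by the shell command python3 -m crank 'ROWS' [FORCE]. ROWS is JSON, a list of rows, each an object with "turn": the turn, a rotation vector about the tool's x, y, z each as a share of 2 pi rad, from -1 to 1, a list of three; "slide": the shift along the tool's x, y, z each as a share of 0.5 m, from -1 to 1, a list of three; "fingers": the opening, from -1 (shut) to 1 (fully open). A call has 1 to 5 rows; each row is the pose to reach, as a shift and turn from the pose commanded when the call began, along the tool's axes at that moment, turning the shorter way round; what a row does not reach only later rows make up. A row lasts 1/12 s, in which the tool goes at most 41.7 mm and 7.16 degrees, less where a joint would pass 70% of its speed; a pose out of reach is approached as far as the arm can. A call with a number of a shift or a turn outside -1 to 1 is refused whole. A call with a gripper value outside its range is refused whole. The fingers move at their own pace and stop on an object; FORCE is the grip in N (left out, the last holds). Time passes only in rows, so rows that repeat a pose let the fingers close. It gives the time, the measured TCP pose, the force and the opening at its end, in the units of the state.
- get_state(): the state, without advancing time (a new reading comes with each control period).
- grab_frame(name): name is "side" or "top" or "wrist"; returns the picture (420x560x3 uint8, red, green, blue); there is no depth.
- get_calibration(name): a dict with "K" (3x3 intrinsics, pixels), "pose" (4x4, takes a point from camera to world coordinates). Camera axes: x right, y up, looking along -z (the intrinsics and any distortion apply to the point x, -y, -z); pixel columns grow to the right and rows downward; lengths in m; the calibration is good to about 2 mm. The wrist camera is an equidistant fisheye: a pixel r from the principal point sees the ray r / f radians off the axis. A picture is of the moment at which its call begins: read the wrist's pose just before it. get_calibration takes no time and is no camera call; for the wrist camera it gives the pose at the moment of the call.
- job_done(): hands the job in, once; it reports no verdict.
The state is a dict: "t": time; "q": joint angles; "qd": joint speeds; "joint_efforts": joint torques, N m; "eef_pos": TCP position; "ee_rot": TCP orientation; "force": force on the tool from outside, world axes, zero at the start; "moment": the same for the moment, N m; "width": finger opening in m.
Only numpy, scipy, OpenCV 4.12 (cv2) and the standard library are available. Lean on these libraries where they do the work, as an engineer would, in place of code of your own. Each camera call takes 0.05 s, during which the arm holds its last target.

## Task

Carry the sieve of mixed baking weights over the catch pan and, holding it above the pan, shake the four small ones through the slots into the pan while the three large ones stay in. Then set the sieve down flat on the table in front of the low shelf and let go, and slide it, large weights and all, under the shelf until only its front handle sticks out. Leave the bowl and the jar where they are.

Things in the scene. Friction and masses are not known exactly. Their poses are not given: they have to be found in the camera images.
- sieve: Open-topped steel sieve with slots in its floor, outside 160 mm (its x) by 131 mm (its y), walls 45 mm high, 4 mm thick; 0.45 kg, 0.75 kg loaded. Origin: centre of its underside, z up. Two places to hold: the carrying bar over its middle and the front handle on its -x side.
- sieve_floor (a point): Centre of the top of the sieve's floor, 14 mm above its underside. Three open slots, 27 mm wide and 152 mm long along x, lie at y = -43, 0, +43 mm; between them two bars 16 mm wide; 5 mm ledges at the side walls. The weights (friction about 0.3) stay put in gentle carrying and slide across into the slots when the sieve is shaken briskly along its y (3 m/s2 and more).
- sieve_bar (a point): Middle of the straight dark carrying bar, 107 mm above the sieve's underside, above its centre. The bar runs along the sieve's x for 160 mm, is 12 mm wide (y) and 14 mm high (top at 114 mm), with a 16 mm wide post at each end. Here the loaded sieve lifts in balance. Axes as the sieve's.
- sieve_handle (a point): Point on the sieve's front handle, an upright dark plate 30 mm long (x), 12 mm thick (y), from 22 to 62 mm above the sieve's underside, on a thin shank. The point lies 135 mm ahead (-x) of the sieve's centre, 45 mm above its underside. For sliding the sieve on the table; off balance for lifting. Axes as the sieve's.
- pan: Loose open square aluminium catch pan, 240 x 240 mm outside, 45 mm high, 4 mm walls and floor, 0.9 kg. Origin: centre of its underside, z up, x and y along its sides. Empty at the start.
- shelf: Low fixed dark-steel shelf, its bay open at the front (-x). Origin: on the table below the middle of the deck's front edge; x points into the bay. Deck 205 mm wide (y), 190 mm deep, from 132 to 144 mm above the table, biscuits on it to 155 mm. Bay 181 mm wide; back stop 50 mm high at x = 182 mm. Stands left or right of the pan, the sieve on the other side.
- small0: One of four small white ceramic baking weights: flat tablet, 22 mm diameter, 10 mm thick, 10 g. Origin: centre of one flat face (the underside at the start), z along its axis. Starts in the sieve, lying on a floor bar.
- small1: One of four small white ceramic baking weights: flat tablet, 22 mm diameter, 10 mm thick, 10 g. Origin: centre of one flat face (the underside at the start), z along its axis. Starts in the sieve, lying on a floor bar.
- small2: One of four small white ceramic baking weights: flat tablet, 22 mm diameter, 10 mm thick, 10 g. Origin: centre of one flat face (the underside at the start), z along its axis. Starts in the sieve, lying on a floor bar.
- small3: One of four small white ceramic baking weights: flat tablet, 22 mm diameter, 10 mm thick, 10 g. Origin: centre of one flat face (the underside at the start), z along its axis. Starts in the sieve, lying on a floor bar.
- large0: One of three large white ceramic baking weights: stubby cylinder, 38 mm diameter, 32 mm high, 85 g, too big for the slots. Origin: centre of one flat face (the underside at the start), z along its axis. Starts in the sieve, bridging a slot.
- large1: One of three large white ceramic baking weights: stubby cylinder, 38 mm diameter, 32 mm high, 85 g, too big for the slots. Origin: centre of one flat face (the underside at the start), z along its axis. Starts in the sieve, bridging a slot.
- large2: One of three large white ceramic baking weights: stubby cylinder, 38 mm diameter, 32 mm high, 85 g, too big for the slots. Origin: centre of one flat face (the underside at the start), z along its axis. Starts in the sieve, bridging a slot.
- bowl: Bystander: steel bowl, 120 mm across, 60 mm high. Origin: centre of its underside.
- jar: Bystander: clear jar with a white lid, 60 mm diameter, 90 mm high. Origin: centre of its underside.
There are look-alikes about, which are no part of the job. Leave any green or red look-alike of the large2 alone.

How it is judged:
On the way, in this order (a step that is already met when the one before it is completed fails the run):
1. the sieve is held above the pan (centres within 70 mm, its underside over 30 mm up) (horizontal distance between sieve and pan below 0.07 m and height (world z) of sieve above 0.03 m), for 0.1 s.
2. all four small weights are in the pan while the sieve, still above it, holds the three large ones (all of step 1 and x of small0 in the frame of pan between -0.12 and 0.12 m and y of small0 in the frame of pan between -0.12 and 0.12 m and z of each of small0, small1, small2, small3 in the frame of pan below 0.045 m and x of small1 in the frame of pan between -0.12 and 0.12 m and y of small1 in the frame of pan between -0.12 and 0.12 m and x of small2 in the frame of pan between -0.12 and 0.12 m and y of small2 in the frame of pan between -0.12 and 0.12 m and x of small3 in the frame of pan between -0.12 and 0.12 m and y of small3 in the frame of pan between -0.12 and 0.12 m and x of large0 in the frame of sieve between -0.08 and 0.08 m and y of large0 in the frame of sieve between -0.066 and 0.066 m and z of each of large0, large1, large2 in the frame of sieve below 0.065 m and x of large1 in the frame of sieve between -0.08 and 0.08 m and y of large1 in the frame of sieve between -0.066 and 0.066 m and x of large2 in the frame of sieve between -0.08 and 0.08 m and y of large2 in the frame of sieve between -0.066 and 0.066 m and z of each of small0, small1, small2, small3 in the frame of sieve below 0 m), for 0.1 s.
3. the sieve has been set down flat on the table, not yet under the shelf, and let go (height (world z) of sieve below 0.008 m and angle between sieve's own z axis and vertical below 0.1 rad and x of sieve in the frame of shelf below 0.07 m and contact force between the fingers and sieve below 0.2 N), for 0.2 s.
At the end, for the whole second after the job is handed in: All four small weights lie in the pan, below its rim; all three large ones are in the sieve; the sieve stands flat on the table under the shelf, its centre 78 mm or more inside the deck's front edge, within 50 mm of the bay's middle, handle outside; all at rest (x of small0 in the frame of pan between -0.12 and 0.12 m and y of small0 in the frame of pan between -0.12 and 0.12 m and z of each of small0, small1, small2, small3 in the frame of pan below 0.045 m and x of small1 in the frame of pan between -0.12 and 0.12 m and y of small1 in the frame of pan between -0.12 and 0.12 m and x of small2 in the frame of pan between -0.12 and 0.12 m and y of small2 in the frame of pan between -0.12 and 0.12 m and x of small3 in the frame of pan between -0.12 and 0.12 m and y of small3 in the frame of pan between -0.12 and 0.12 m and x of large0 in the frame of sieve between -0.08 and 0.08 m and y of large0 in the frame of sieve between -0.066 and 0.066 m and z of each of large0, large1, large2 in the frame of sieve below 0.065 m and x of large1 in the frame of sieve between -0.08 and 0.08 m and y of large1 in the frame of sieve between -0.066 and 0.066 m and x of large2 in the frame of sieve between -0.08 and 0.08 m and y of large2 in the frame of sieve between -0.066 and 0.066 m and x of sieve in the frame of shelf above 0.078 m and y of sieve in the frame of shelf between -0.05 and 0.05 m and x of sieve_handle in the frame of shelf below 0 m and height (world z) of sieve below 0.008 m and angle between sieve's own z axis and vertical below 0.1 rad and linear speed of each of small0, small1, small2, small3, large0, large1, large2, sieve, pan below 0.03 m/s); the robot touches nothing.
It fails at once if the bowl is pushed more than 40 mm (distance of bowl from where it was at the start of the episode above 0.04 m).
It fails at once if the jar is pushed more than 40 mm (distance of jar from where it was at the start of the episode above 0.04 m).
It also fails if it takes over 72 s, if anything falls off the work surface, if the arm or the gripper's body presses on something with over 40 N, if the wrist force passes 120 N, or if a joint passes its speed limit or range.

## Working session

There is one attempt and no reset: what is moved stays moved. The work goes in short steps, Python scripts to look and compute and a shell command to move; the robot and the scene stay as the last step left them, time stands still between calls to the robot, and variables do not carry over. Pictures are saved under pics/ and viewed, and the job is handed in when it is done.

```bash
mkdir -p pics; ls; python3 - <<'E'
from station import *
import cv2,numpy as np
s=get_state(); print({k:np.round(v,3).tolist() for k,v in s.items()}, grip_depth)
for n in ("side","top","wrist"):
    c=get_calibration(n); print(n,np.round(c["K"],1).tolist(),np.round(c["pose"],4).tolist(),[k for k in c])
    f=grab_frame(n); cv2.imwrite(f"pics/{n}0.png",f[:,:,::-1])
E
```

```text
pics
{'t': 0.0, 'q': [1.547, 0.359, 0.011, -0.0, -1.224, -0.288], 'qd': [-0.001, 0.0, 0.0, -0.0, 0.0, 0.0], 'joint_efforts': [-0.0, -58.272, 29.305, 6.997, 0.007, -0.0], 'eef_pos': [0.207, 0.642, 0.226], 'ee_rot': [3.14, -0.0, -0.312], 'force': [0.277, 0.387, -0.273], 'moment': [-0.011, -0.038, 0.029], 'width': 0.087} 0.0188
side [[478.1, 0.0, 279.3], [0.0, 478.1, 209.6], [0.0, 0.0, 1.0]] [[-0.989, 0.0835, -0.1221, 0.4698], [-0.1474, -0.4846, 0.8622, 1.0206], [0.0128, 0.8707, 0.4916, 0.6741], [0.0, 0.0, 0.0, 1.0]] ['K', 'pose']
top [[452.1, 0.0, 280.0], [0.0, 452.1, 206.9], [0.0, 0.0, 1.0]] [[-0.0113, 0.9886, -0.1501, 0.453], [-0.9999, -0.0098, 0.0104, 0.0218], [0.0088, 0.1502, 0.9886, 1.0551], [0.0, 0.0, 0.0, 1.0]] ['K', 'pose']
wrist [[325.2, 0.0, 277.4], [0.0, 325.2, 206.4], [0.0, 0.0, 1.0]] [[-0.3083, 0.9224, 0.2326, 0.2692], [-0.9513, -0.2993, -0.0736, 0.621], [0.0017, -0.244, 0.9698, 0.3842], [0.0, 0.0, 0.0, 1.0]] ['K', 'pose']
```

View pics/top0.png

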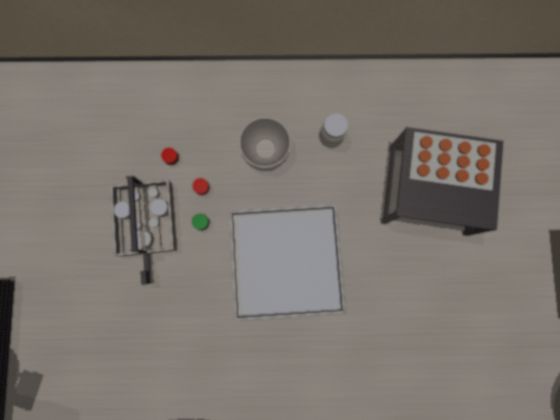

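View pics/side0.png

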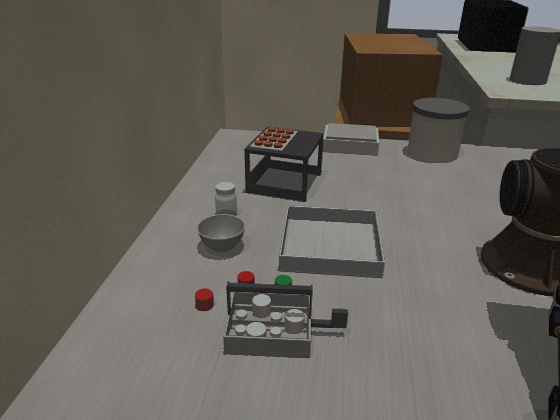

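View pics/wrist0.png

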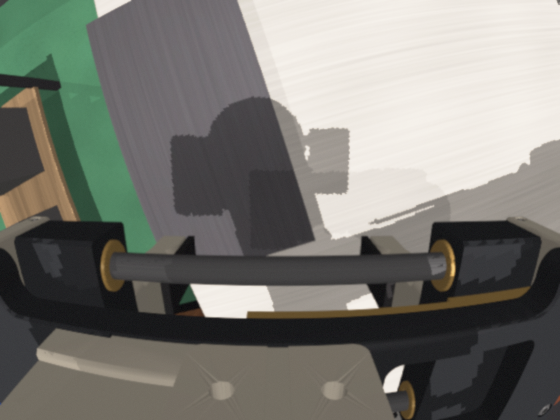

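```bash
cat > h.py <<'E'
import numpy as np, cv2, os
from station import *
def ray(n,u,v,cal=None):
    c=cal or get_calibration(n); K=np.array(c["K"]);P=np.array(c["pose"])
    a=(u-K[0,2])/K[0,0]; b=(v-K[1,2])/K[1,1]
    if n=="wrist":
        r=np.hypot(a,b); s=np.sin(r)/r if r>1e-9 else 1; d=np.array([a*s,-b*s,-np.cos(r)])
    else: d=np.array([a,-b,-1.])
    d=P[:3,:3]@d; return P[:3,3],d/np.linalg.norm(d)
def plane(n,u,v,z,cal=None):
    o,d=ray(n,u,v,cal); return o+d*(z-o[2])/d[2]
def tri(rs):
    A=np.zeros((3,3));b=np.zeros(3)
    for o,d in rs:
        M=np.eye(3)-np.outer(d,d);A+=M;b+=M@o
    p=np.linalg.solve(A,b); return p,[np.linalg.norm((np.eye(3)-np.outer(d,d))@(p-o)) for o,d in rs]
def proj(n,p,cal=None):
    c=cal or get_calibration(n); K=np.array(c["K"]);P=np.array(c["pose"])
    q=P[:3,:3].T@(np.array(p)-P[:3,3]); x,y,z=q[0],-q[1],-q[2]
    if n=="wrist":
        r=np.arctan2(np.hypot(x,y),z); k=r/max(np.hypot(x,y),1e-9); return K[0,2]+K[0,0]*x*k,K[1,2]+K[1,1]*y*k
    return K[0,2]+K[0,0]*x/z,K[1,2]+K[1,1]*y/z
def shot(n,f):
    assert not os.path.exists(f"pics/{f}.png")
    cal=get_calibration(n); im=grab_frame(n); cv2.imwrite(f"pics/{f}.png",im[:,:,::-1]); 
    np.save(f"pics/{f}_pose.npy",cal["pose"]); return im,cal
def crop(src,dst,x0,y0,x1,y1,k):
    im=cv2.imread(f"pics/{src}.png")[y0:y1,x0:x1]
    cv2.imwrite(f"pics/{dst}.png",cv2.resize(im,None,fx=k,fy=k,interpolation=cv2.INTER_CUBIC))
E
python3 - <<'E'
from h import *
crop("top0","t0s",90,160,210,300,4)
crop("side0","s0s",190,260,360,370,4)
crop("top0","t0h",370,110,510,250,4)
crop("side0","s0h",220,110,400,290,3)
E
```

```text
(no output)
```

View pics/t0s.png

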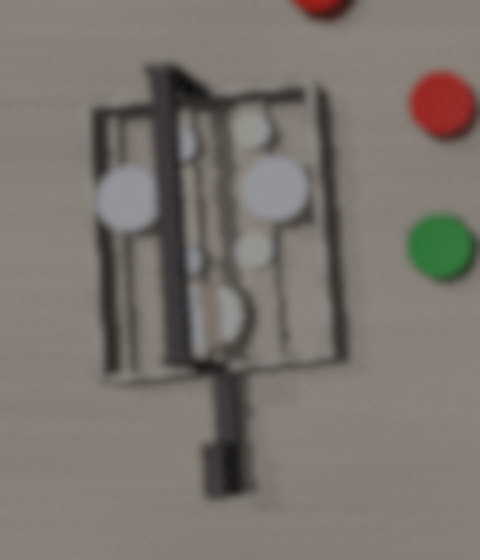

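View pics/s0s.png

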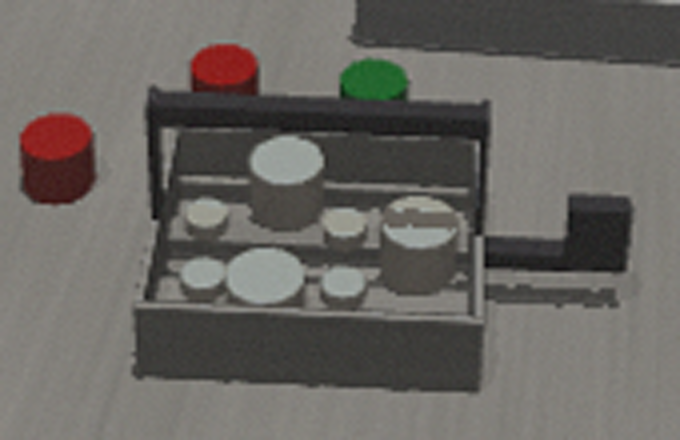

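View pics/t0h.png

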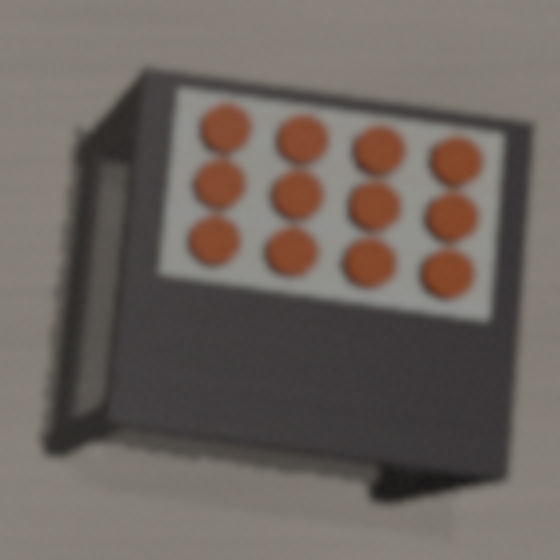

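View pics/s0h.png

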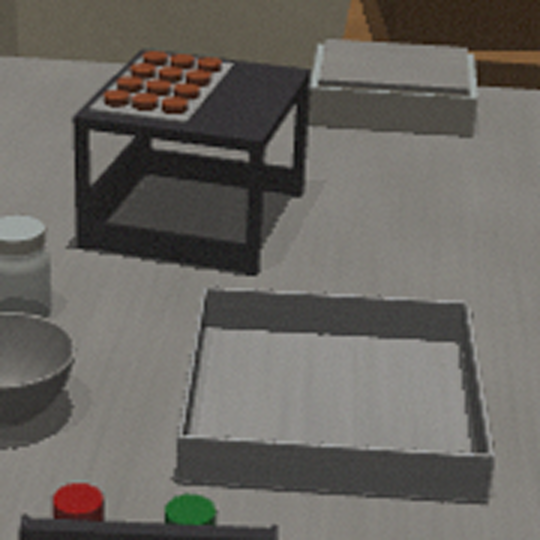

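```bash
python3 - <<'E'
from h import *
T=lambda u,v:ray("top",u,v)
S=lambda u,v:ray("side",u,v)
t0=lambda x,y:(90+x/4-.4,160+y/4-.4); s0=lambda x,y:(190+x/4-.4,260+y/4-.4)
for nm,a,b in [("bar far",(163,70),(150,94)),("bar near",(178,362),(488,104)),("handle top back",(213,445),(571,200)),("handle top front",(216,496),(630,203))]:
    p,e=tri([T(*t0(*a)),S(*s0(*b))]); print(nm,p.round(4),np.round(e,4))
# sieve rim corners z=.045
for nm,a in [("FL",(96,108)),("FR",(322,85)),("NR",(345,358)),("NL",(108,380))]:
    print("rim",nm,plane("top",*t0(*a),.045).round(4))
for nm,a in [("FL",(148,70)),("FR",(532,122)),("NR",(505,478)),("NL",(108,430))]:
    p=plane("top",370+a[0]/4-.4,110+a[1]/4-.4,.144);print("deck",nm,p.round(4))
h0=lambda x,y:(220+x/3-.3,110+y/3-.3)
for nm,a in [("FL",(77,120)),("FR... back?",(140,50)),("NR",(308,70)),("NL",(262,147))]:
    print("deck side",nm,plane("side",*h0(*a),.144).round(4))
for nm,a in [("FL",(234,213)),("FR",(333,208)),("NR",(341,310)),("NL",(238,317))]:
    print("pan rim",nm,plane("top",*a,.045).round(4))
for nm,a in [("NL",(490,457)),("FL",(178,440)),("FR",(208,292)),("NR",(470,303))]:
    print("pan rim s",nm,plane("side",*h0(*a),.045).round(4))
print("bowl",plane("top",265,140,.06),"jar",plane("top",336,124,.09))
for a in [(169,155),(201,186),(201,221)]: print("disc",plane("top",*a,.03))
E
```

```text
bar far [0.6639 0.3291 0.1122] [0.0006 0.0006]
bar near [0.5077 0.3144 0.1153] [0.0006 0.0006]
handle top back [0.4658 0.3109 0.0602] [0.0007 0.0007]
handle top front [0.4381 0.3084 0.0601] [0.001 0.001]
rim FL [0.6567 0.3879 0.045 ]
rim FR [0.6688 0.2604 0.045 ]
rim NR [0.5138 0.2438 0.045 ]
rim NL [0.503  0.3746 0.045 ]
deck FL [ 0.7582 -0.2556  0.144 ]
deck FR [ 0.7282 -0.4556  0.144 ]
deck NR [ 0.5414 -0.4259  0.144 ]
deck NL [ 0.568 -0.225  0.144]
deck side FL [ 0.7501 -0.241   0.144 ]
deck side FR... back? [ 0.7243 -0.4476  0.144 ]
deck side NR [ 0.5398 -0.4189  0.144 ]
deck side NL [ 0.5678 -0.2075  0.144 ]
pan rim FL [0.5935 0.1149 0.045 ]
pan rim FR [ 0.6027 -0.1087  0.045 ]
pan rim NR [ 0.377  -0.1197  0.045 ]
pan rim NL [0.3648 0.1053 0.045 ]
pan rim s NL [0.3603 0.1151 0.045 ]
pan rim s FL [0.5947 0.1319 0.045 ]
pan rim s FR [ 0.6022 -0.1013  0.045 ]
pan rim s NR [ 0.3687 -0.1211  0.045 ]
bowl [0.75847458 0.04369501 0.06      ] jar [ 0.78472411 -0.11500978  0.09      ]
disc [0.73345231 0.26807235 0.03      ]
disc [0.65919606 0.19257231 0.03      ]
disc [0.57793407 0.19135887 0.03      ]
```

```bash
cat >> h.py <<'E'
from scipy.spatial.transform import Rotation as Ro
def to(x,y,z,yaw,show=True):
    """shares of slide/turn from present measured pose to tool-down pose"""
    s=get_state(); R=Ro.from_euler("xyz",s["ee_rot"]); d=R.inv().apply(np.array([x,y,z])-s["eef_pos"])
    t=(R.inv()*Ro.from_euler("xyz",[np.pi,0,yaw])).as_rotvec()
    print("t",round(s["t"],2),"pos",np.round(s["eef_pos"],4),"rot",np.round(s["ee_rot"],3),"F",np.round(s["force"],1),"w",round(s["width"],4),"q6",round(s["q"][5],2))
    print("slide",np.round(d/.5,4),"turn",np.round(t/2/np.pi,4),"mm",np.round(d*1e3,1),"rows",round(np.linalg.norm(d)/.0417,1),round(np.linalg.norm(t)/np.deg2rad(7.16),1))
E
python3 -c "
from h import *
to(.586,.32,.24,-3.05)"
```

```text
t 0.15 pos [0.207  0.6421 0.2258] rot [ 3.14  -0.    -0.312] F [ 0.6 -0.3  0.3] w 0.0877 q6 -0.29
slide [ 0.9191  0.3805 -0.0278] turn [ 0.000e+00 -3.000e-04  4.358e-01] mm [459.6 190.3 -13.9] rows 11.9 21.9
```

```bash
R='{"slide":[0.919,0.38,-0.028],"turn":[0,0,0.436],"fingers":1}'; python3 -m crank '[{"slide":[0.919,0.38,-0.028],"turn":[0,0,0.436],"fingers":1},{"slide":[0.919,0.38,-0.028],"turn":[0,0,0.436],"fingers":1},{"slide":[0.919,0.38,-0.028],"turn":[0,0,0.436],"fingers":1},{"slide":[0.919,0.38,-0.028],"turn":[0,0,0.436],"fingers":1},{"slide":[0.919,0.38,-0.028],"turn":[0,0,0.436],"fingers":1}]' 60; python3 -c "
from h import *
to(.586,.32,.24,-3.05)"
```

```text
t: 0.57
eef_pos: [0.3668, 0.5062, 0.2323]
ee_rot: [3.141, -0.0, -0.942]
force: [1.3, 1.2, -0.3]
width: 0.0873
t 0.57 pos [0.3668 0.5062 0.2323] rot [ 3.141 -0.    -0.942] F [ 1.3  1.2 -0.3] w 0.0873 q6 -0.63
slide [ 0.5589 -0.1358 -0.0153] turn [ 0.000e+00 -1.000e-04  3.355e-01] mm [279.5 -67.9  -7.7] rows 6.9 16.9
```

```bash
python3 -m crank '[{"slide":[0.559,-0.136,-0.015],"turn":[0,0,0.335],"fingers":1},{"slide":[0.559,-0.136,-0.015],"turn":[0,0,0.335],"fingers":1},{"slide":[0.559,-0.136,-0.015],"turn":[0,0,0.335],"fingers":1},{"slide":[0.559,-0.136,-0.015],"turn":[0,0,0.335],"fingers":1},{"slide":[0.559,-0.136,-0.015],"turn":[0,0,0.335],"fingers":1}]'; python3 -c "
from h import *
to(.586,.32,.24,-3.05)"
```

```text
t: 0.98
eef_pos: [0.5265, 0.3722, 0.2378]
ee_rot: [3.141, -0.0, -1.568]
force: [1.2, 0.3, -0.0]
width: 0.0879
t 0.98 pos [0.5265 0.3722 0.2378] rot [ 3.141 -0.    -1.568] F [ 1.2  0.3 -0. ] w 0.0879 q6 -0.91
slide [ 0.1047 -0.1187 -0.0044] turn [ 0.     -0.      0.2359] mm [ 52.3 -59.3  -2.2] rows 1.9 11.9
```

```bash
python3 -c "
from h import *
shot('wrist','w1')"; python3 -m crank '[{"slide":[0.105,-0.119,-0.004],"turn":[0,0,0.236],"fingers":1},{"slide":[0.105,-0.119,-0.004],"turn":[0,0,0.236],"fingers":1},{"slide":[0.105,-0.119,-0.004],"turn":[0,0,0.236],"fingers":1},{"slide":[0.105,-0.119,-0.004],"turn":[0,0,0.236],"fingers":1},{"slide":[0.105,-0.119,-0.004],"turn":[0,0,0.236],"fingers":1}]'; python3 -c "
from h import *
to(.586,.32,.24,-3.05)"
```

```text
t: 1.45
eef_pos: [0.5859, 0.3208, 0.2392]
ee_rot: [3.141, -0.001, -2.195]
force: [-0.2, -0.0, 0.9]
width: 0.0872
t 1.45 pos [0.5859 0.3208 0.2392] rot [ 3.141e+00 -1.000e-03 -2.195e+00] F [-0.2 -0.   0.9] w 0.0872 q6 -1.42
slide [ 0.0011 -0.0011 -0.0016] turn [-0.     -0.0002  0.1361] mm [ 0.5 -0.6 -0.8] rows 0.0 6.8
```

View pics/w1.png

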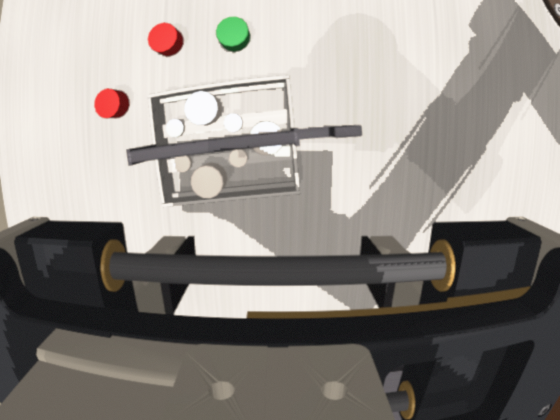

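```bash
python3 -m crank '[{"slide":[0,0,0],"turn":[0,0,0.136],"fingers":1},{"slide":[0,0,0],"turn":[0,0,0.136],"fingers":1},{"slide":[0,0,0],"turn":[0,0,0.136],"fingers":1},{"slide":[0,0,0],"turn":[0,0,0.136],"fingers":1},{"slide":[0,0,0],"turn":[0,0,0.136],"fingers":1}]';  python3 -m crank '[{"slide":[0,0,0],"turn":[0,0,0.036],"fingers":1},{"slide":[0,0,0],"turn":[0,0,0.036],"fingers":1},{"slide":[0,0,0],"turn":[0,0,0.036],"fingers":1}]'; python3 -c "
from h import *
to(.586,.32,.24,-3.05)
shot('wrist','w2')
crop('w1','w1c',110,60,380,220,2.9)"
```

```text
t: 1.87
eef_pos: [0.5852, 0.3217, 0.2395]
ee_rot: [-3.141, -0.001, -2.818]
force: [0.3, -0.1, 0.3]
width: 0.0876
t: 2.12
eef_pos: [0.5852, 0.3218, 0.2395]
ee_rot: [-3.141, -0.001, -3.042]
force: [0.1, -0.1, 0.2]
width: 0.0874
t 2.12 pos [0.5852 0.3218 0.2395] rot [-3.141e+00 -1.000e-03 -3.042e+00] F [ 0.1 -0.1  0.2] w 0.0874 q6 -2.27
slide [-0.0013 -0.0037 -0.001 ] turn [-0.     -0.0001  0.0012] mm [-0.7 -1.9 -0.5] rows 0.0 0.1
```

View pics/w2.png

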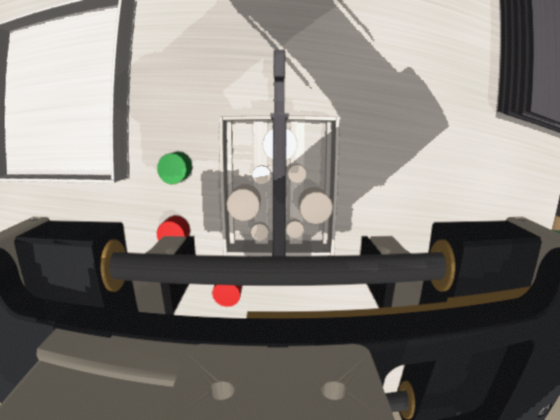

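View pics/w1c.png

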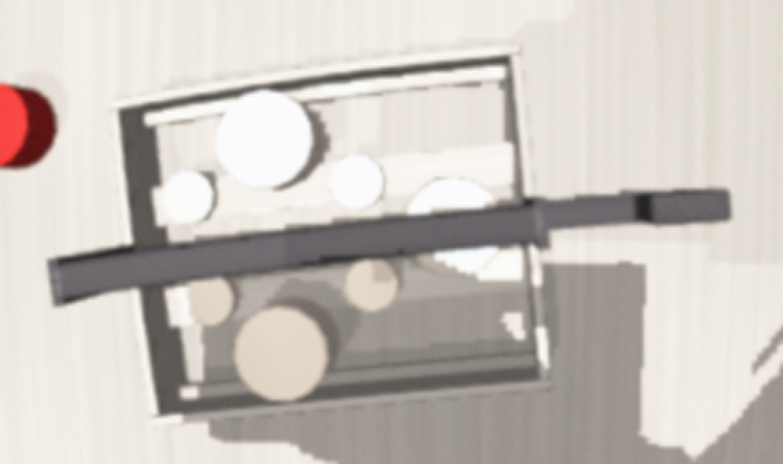

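```bash
python3 - <<'E'
from h import *
c1=get_calibration("wrist");c2=dict(c1);c1=dict(c1);c1["pose"]=np.load("pics/w1_pose.npy");c2["pose"]=np.load("pics/w2_pose.npy")
r=lambda c,u,v:ray("wrist",u,v,c)
print("barnear",tri([r(c1,297.3,135.5),r(c2,279.3,117)]))
print("handle front",tri([r(c1,361.7,130.7),r(c2,279.5,51)]))
for z in(.107,.114): print("bar z",z,"far w1",plane("wrist",128.5,156.5,z,c1).round(4),"near w1",plane("wrist",297.3,135.5,z,c1).round(4),"w2 pts",plane("wrist",279.3,117,z,c2).round(4),plane("wrist",279.3,240,z,c2).round(4))
crop('w2','w2c',200,30,360,270,2.5)
for n,p in (("FL",(118,104)),("FR",(518,48)),("NR",(548,382)),("NL",(160,420))):
  print(plane("wrist",110+p[0]/2.9,60+p[1]/2.9,.045,c1).round(4))
E
```

```text
barnear (array([0.51197659, 0.31376849, 0.1409556 ]), [np.float64(0.0012752478965007252), np.float64(0.001275247896500703)])
handle front (array([0.45066153, 0.30851749, 0.10459569]), [np.float64(0.0007987202825540807), np.float64(0.0007987202825540268)])
bar z 0.107 far w1 [0.669  0.3294 0.107 ] near w1 [0.5091 0.3137 0.107 ] w2 pts [0.5118 0.3148 0.107 ] [0.6257 0.3261 0.107 ]
bar z 0.114 far w1 [0.6656 0.3288 0.114 ] near w1 [0.5095 0.3135 0.114 ] w2 pts [0.512  0.3148 0.114 ] [0.6231 0.3258 0.114 ]
[0.6687 0.2666 0.045 ]
[0.5149 0.2514 0.045 ]
[0.5028 0.3773 0.045 ]
[0.6567 0.3923 0.045 ]
```

View pics/w2c.png

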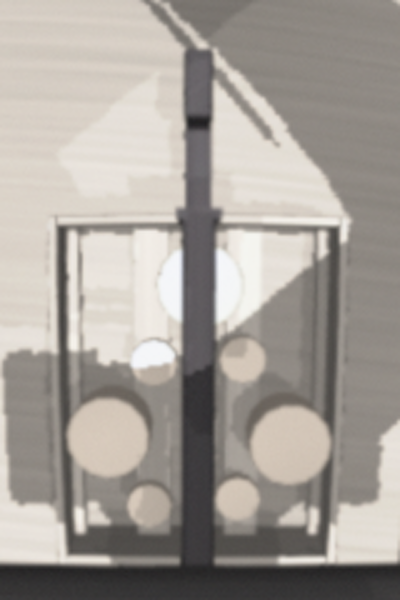

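```bash
python3 -m crank '[{"slide":[0,0,0.08],"turn":[0,0,0],"fingers":1},{"slide":[0,0,0.15],"turn":[0,0,0],"fingers":1},{"slide":[0,0,0.22],"turn":[0,0,0],"fingers":1},{"slide":[0,0,0.27],"turn":[0,0,0],"fingers":1},{"slide":[0,0,0.303],"turn":[0,0,0],"fingers":1}]';  python3 -m crank '[{"slide":[0,0,0],"turn":[0,0,0],"fingers":1}]'; python3 -c "
from h import *
to(.586,.3215,.088,-3.044)
shot('wrist','w3');shot('side','s3')
crop('s3','s3c',170,180,370,330,4)"
```

```text
t: 2.58
eef_pos: [0.5838, 0.3207, 0.0848]
ee_rot: [-3.139, -0.004, -3.034]
force: [-0.3, -0.3, 0.5]
width: 0.0876
t: 2.67
eef_pos: [0.5831, 0.3201, 0.0837]
ee_rot: [-3.138, -0.006, -3.035]
force: [-0.9, -1.0, -1.2]
width: 0.0873
t 2.67 pos [0.5831 0.3201 0.0837] rot [-3.138 -0.006 -3.035] F [-0.9 -1.  -1.2] w 0.0873 q6 -2.26
slide [-0.006   0.0022 -0.0087] turn [-0.0006 -0.001   0.0014] mm [-3.   1.1 -4.3] rows 0.1 0.1
```

View pics/w3.png

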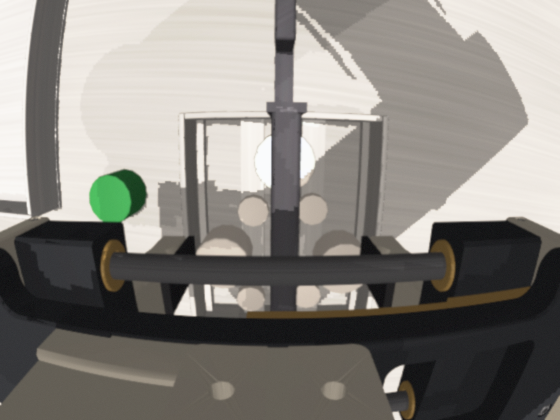

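View pics/s3c.png

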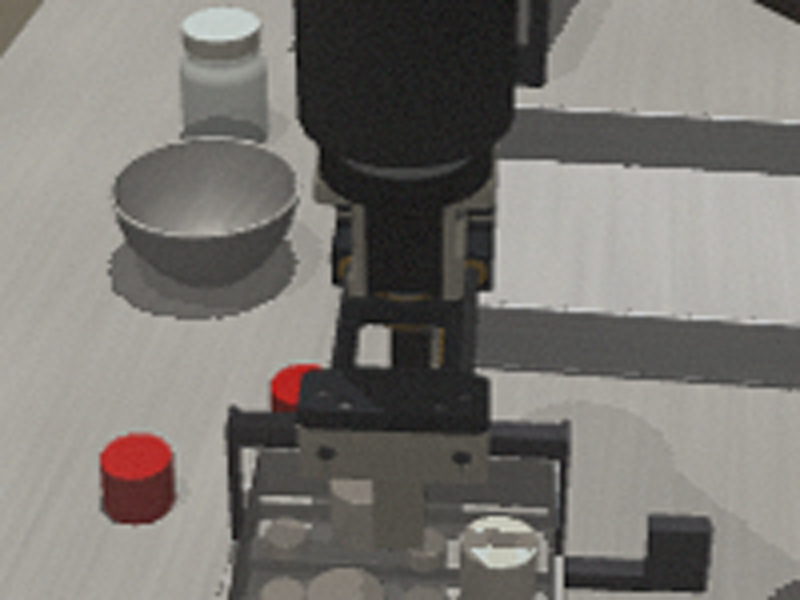

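```bash
python3 -m crank '[{"slide":[-0.006,0.002,-0.008],"turn":[0,0,0],"fingers":1},{"slide":[-0.006,0.002,-0.008],"turn":[-0.0006,-0.001,0.001],"fingers":0},{"slide":[-0.006,0.002,-0.008],"turn":[-0.0006,-0.001,0.001],"fingers":-1},{"slide":[-0.006,0.002,-0.008],"turn":[-0.0006,-0.001,0.001],"fingers":-1},{"slide":[-0.006,0.002,-0.008],"turn":[-0.0006,-0.001,0.001],"fingers":-1}]' 60;  python3 -m crank '[{"slide":[0,0,0],"turn":[0,0,0],"fingers":-1},{"slide":[0,0,0],"turn":[0,0,0],"fingers":-1},{"slide":[0,0,0],"turn":[0,0,0],"fingers":-1},{"slide":[0,0,0],"turn":[0,0,0],"fingers":-1},{"slide":[0,0,0],"turn":[0,0,0],"fingers":-1}]' 60; python3 -c "
from h import *
to(.586,.3215,.088,-3.044)"
```

```text
t: 3.18
eef_pos: [0.5884, 0.3232, 0.0932]
ee_rot: [3.137, 0.007, -3.044]
force: [-0.4, -0.5, 0.1]
width: 0.0668
t: 3.6
eef_pos: [0.5882, 0.3231, 0.0923]
ee_rot: [3.138, 0.006, -3.044]
force: [1.1, -0.1, -0.1]
width: 0.0331
t 3.6 pos [0.5882 0.3231 0.0923] rot [ 3.138  0.006 -3.044] F [ 1.1 -0.1 -0.1] w 0.0331 q6 -2.27
slide [ 0.0048 -0.0028  0.0085] turn [ 0.0006  0.001  -0.    ] mm [ 2.4 -1.4  4.2] rows 0.1 0.1
```

```bash
python3 -m crank '[{"slide":[0.005,-0.003,0.0085],"turn":[0.0006,0.001,0],"fingers":-1},{"slide":[0.005,-0.003,0.0085],"turn":[0.0006,0.001,0],"fingers":-1},{"slide":[0.005,-0.003,0.0085],"turn":[0.0006,0.001,0],"fingers":-1},{"slide":[0.005,-0.003,0.0085],"turn":[0.0006,0.001,0],"fingers":-1},{"slide":[0.005,-0.003,0.0085],"turn":[0.0006,0.001,0],"fingers":-1}]' 60; python3 -m crank '[{"slide":[0,0,0],"turn":[0,0,0],"fingers":-1},{"slide":[0,0,0],"turn":[0,0,0],"fingers":-1},{"slide":[0,0,0],"turn":[0,0,0],"fingers":-1}]' 60; python3 -c "
from h import *
to(.586,.3215,.088,-3.044)"
```

```text
t: 4.02
eef_pos: [0.5857, 0.3216, 0.0876]
ee_rot: [3.141, -0.0, -3.044]
force: [-0.9, 2.3, -4.3]
width: 0.0111
t: 4.27
eef_pos: [0.5856, 0.3212, 0.0876]
ee_rot: [-3.141, -0.001, -3.044]
force: [0.9, 1.0, -5.9]
width: 0.0112
t 4.27 pos [0.5856 0.3212 0.0876] rot [-3.141e+00 -1.000e-03 -3.044e+00] F [ 0.9  1.  -5.9] w 0.0112 q6 -2.27
slide [-0.0009  0.0004 -0.0008] turn [-0.0001 -0.0001 -0.0001] mm [-0.4  0.2 -0.4] rows 0.0 0.0
```

```bash
python3 -m crank '[{"slide":[0,0,-0.008],"turn":[0,0,0],"fingers":-1},{"slide":[0,0,-0.025],"turn":[0,0,0],"fingers":-1},{"slide":[0,0,-0.05],"turn":[0,0,0],"fingers":-1},{"slide":[0,0,-0.08],"turn":[0,0,0],"fingers":-1},{"slide":[0,0,-0.11],"turn":[0,0,0],"fingers":-1}]' 60; python3 -m crank '[{"slide":[0,0,-0.025],"turn":[0,0,0],"fingers":-1},{"slide":[0,0,-0.042],"turn":[0,0,0],"fingers":-1},{"slide":[0,0,-0.05],"turn":[0,0,0],"fingers":-1},{"slide":[0,0,-0.05],"turn":[0,0,0],"fingers":-1}]' 60; python3 -c "
from h import *
to(.483,.003,.155,-3.10)
shot('side','s4');shot('wrist','w4')"
```

```text
t: 4.68
eef_pos: [0.5858, 0.3211, 0.1445]
ee_rot: [-3.141, -0.0, -3.044]
force: [0.4, 0.8, -7.5]
width: 0.0113
t: 5.02
eef_pos: [0.5862, 0.3217, 0.1694]
ee_rot: [3.14, 0.001, -3.044]
force: [1.4, 0.2, -8.0]
width: 0.0116
t 5.02 pos [0.5862 0.3217 0.1694] rot [ 3.140e+00  1.000e-03 -3.044e+00] F [ 1.4  0.2 -8. ] w 0.0116 q6 -2.27
slide [ 0.2674 -0.6143  0.0278] turn [0.0002 0.0002 0.0089] mm [ 133.7 -307.1   13.9] rows 8.0 0.4
```

View pics/s4.png

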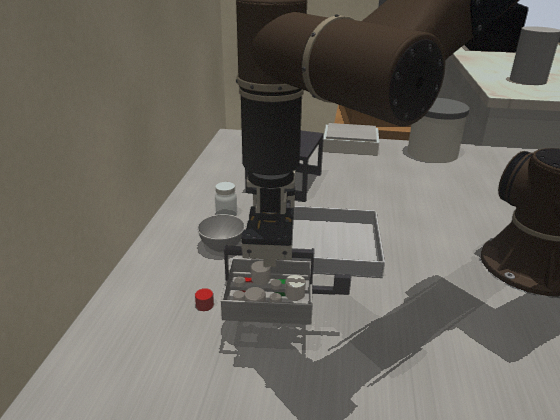

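View pics/w4.png

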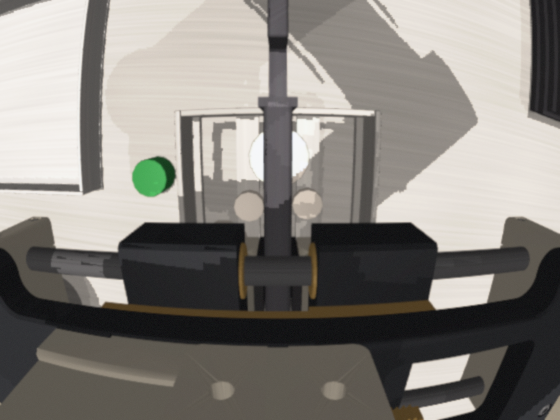

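```bash
python3 -m crank '[{"slide":[0.004,-0.009,0],"turn":[0,0,0],"fingers":-1},{"slide":[0.014,-0.031,0],"turn":[0,0,0],"fingers":-1},{"slide":[0.029,-0.068,0],"turn":[0,0,0],"fingers":-1},{"slide":[0.051,-0.117,0],"turn":[0,0,0],"fingers":-1},{"slide":[0.075,-0.172,0],"turn":[0,0,0],"fingers":-1}]' 60; python3 -m crank '[{"slide":[0.024,-0.055,0],"turn":[0,0,0],"fingers":-1},{"slide":[0.048,-0.11,0],"turn":[0,0,0],"fingers":-1},{"slide":[0.072,-0.165,0],"turn":[0,0,0],"fingers":-1},{"slide":[0.096,-0.22,0],"turn":[0,0,0],"fingers":-1},{"slide":[0.12,-0.275,0],"turn":[0,0,0],"fingers":-1}]' 60; python3 -m crank '[{"slide":[0.022,-0.05,0],"turn":[0,0,0],"fingers":-1},{"slide":[0.039,-0.09,0],"turn":[0,0,0],"fingers":-1},{"slide":[0.053,-0.122,0],"turn":[0,0,0],"fingers":-1},{"slide":[0.064,-0.148,0],"turn":[0,0,0],"fingers":-1},{"slide":[0.072,-0.167,0],"turn":[0,0,0],"fingers":-1}]' 60; python3 -c "
from h import *
to(.483,.003,.150,-3.044)
shot('side','s5');shot('top','t5')"
```

```text
t: 5.53
eef_pos: [0.5559, 0.2308, 0.1671]
ee_rot: [-3.141, -0.001, -3.044]
force: [0.5, 0.2, -8.9]
width: 0.0118
t: 5.95
eef_pos: [0.5089, 0.0872, 0.1677]
ee_rot: [-3.141, -0.001, -3.044]
force: [1.2, 0.0, -7.6]
width: 0.0113
t: 6.37
eef_pos: [0.4816, 0.0011, 0.168]
ee_rot: [-3.141, -0.0, -3.045]
force: [0.1, 1.1, -9.1]
width: 0.0113
t 6.37 pos [0.4816 0.0011 0.168 ] rot [-3.141 -0.    -3.045] F [ 0.1  1.1 -9.1] w 0.0113 q6 -1.89
slide [-0.0032  0.0035  0.036 ] turn [-0.     -0.0001 -0.0002] mm [-1.6  1.8 18. ] rows 0.4 0.0
```

View pics/s5.png

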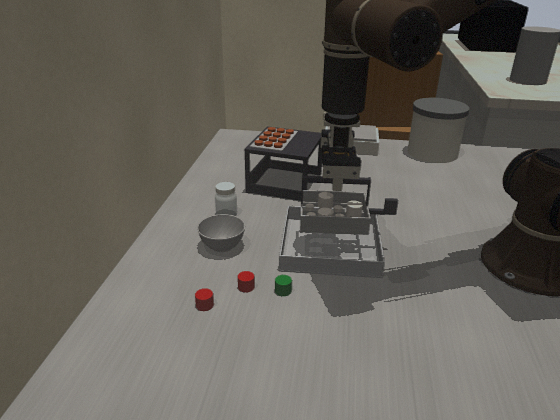

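View pics/t5.png

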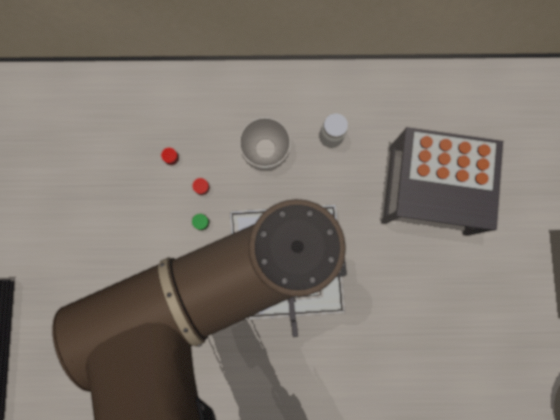

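```bash
python3 -m crank '[{"slide":[-0.003,0.003,0.015],"turn":[0,0,0],"fingers":-1},{"slide":[-0.003,0.003,0.036],"turn":[0,0,0],"fingers":-1},{"slide":[-0.003,0.003,0.036],"turn":[0,0,0],"fingers":-1},{"slide":[-0.003,0.003,0.036],"turn":[0,0,0],"fingers":-1}]' 60; python3 -m crank '[{"slide":[0,0.03,0],"turn":[0,0,0],"fingers":-1},{"slide":[0,-0.03,0],"turn":[0,0,0],"fingers":-1},{"slide":[0,0.03,0],"turn":[0,0,0],"fingers":-1},{"slide":[0,-0.03,0],"turn":[0,0,0],"fingers":-1},{"slide":[0,0,0],"turn":[0,0,0],"fingers":-1}]' 60; python3 -c "
from h import *
to(.483,.003,.150,-3.044)
shot('side','s6');shot('wrist','w6')
crop('s6','s6c',260,150,420,290,4)"
```

```text
t: 6.8
eef_pos: [0.4839, 0.0049, 0.1492]
ee_rot: [-3.141, -0.002, -3.044]
force: [0.9, -0.7, -7.4]
width: 0.0114
t: 7.22
eef_pos: [0.4848, 0.0023, 0.1505]
ee_rot: [-3.14, -0.0, -3.043]
force: [0.0, -8.5, -6.7]
width: 0.012
t 7.22 pos [0.4848 0.0023 0.1505] rot [-3.14  -0.    -3.043] F [ 0.  -8.5 -6.7] w 0.012 q6 -1.89
slide [0.0034 0.0017 0.001 ] turn [-0.0003 -0.0001  0.0001] mm [1.7 0.9 0.5] rows 0.0 0.0
```

View pics/s6c.png

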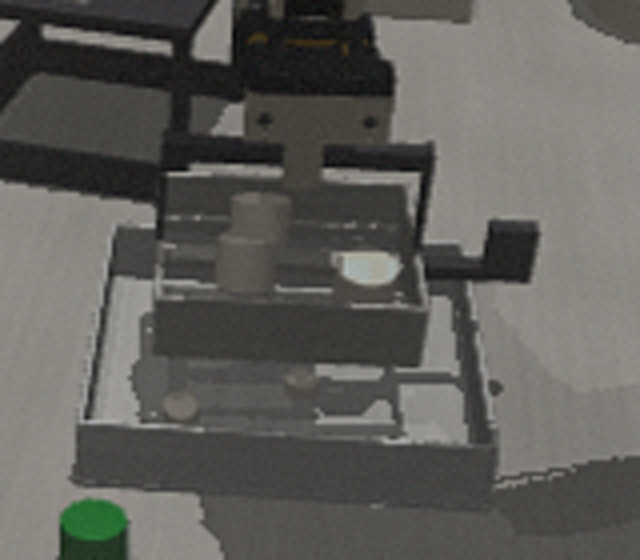

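View pics/w6.png

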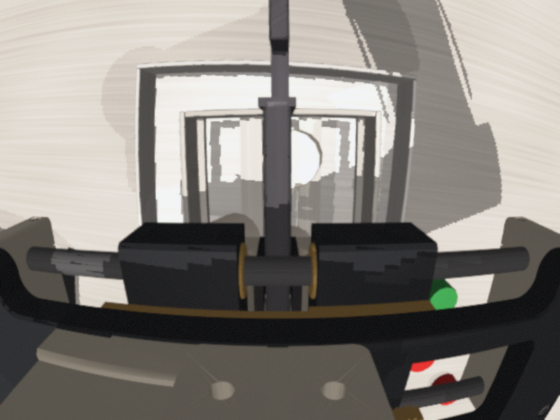

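```bash
python3 -m crank '[{"slide":[0,0.035,0],"turn":[0,0,0],"fingers":-1},{"slide":[0,-0.035,0],"turn":[0,0,0],"fingers":-1},{"slide":[0,0.035,0],"turn":[0,0,0],"fingers":-1},{"slide":[0,-0.035,0],"turn":[0,0,0],"fingers":-1},{"slide":[0,0,0],"turn":[0,0,0],"fingers":-1}]' 60; python3 -m crank '[{"slide":[0,0,0],"turn":[0,0,0],"fingers":-1},{"slide":[0,0,0],"turn":[0,0,0],"fingers":-1},{"slide":[0,0,0],"turn":[0,0,0],"fingers":-1}]'; python3 -c "
from h import *
to(.483,.003,.150,-3.044)
shot('side','s7');shot('wrist','w7')
crop('s7','s7c',260,150,420,290,4)"
```

```text
t: 7.73
eef_pos: [0.4849, 0.0019, 0.1504]
ee_rot: [-3.141, 0.0, -3.044]
force: [2.3, -10.5, -10.2]
width: 0.0116
t: 7.98
eef_pos: [0.4845, 0.0048, 0.1502]
ee_rot: [3.141, 0.0, -3.043]
force: [0.1, -0.5, -7.2]
width: 0.0114
t 7.98 pos [0.4845 0.0048 0.1502] rot [ 3.141  0.    -3.043] F [ 0.1 -0.5 -7.2] w 0.0114 q6 -1.89
slide [ 0.0032 -0.0033  0.0005] turn [0.     0.0001 0.0001] mm [ 1.6 -1.6  0.2] rows 0.1 0.0
```

View pics/s7c.png

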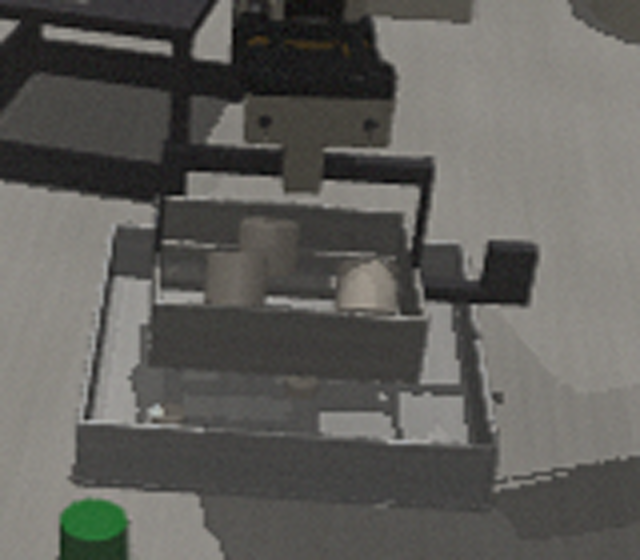

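View pics/w7.png

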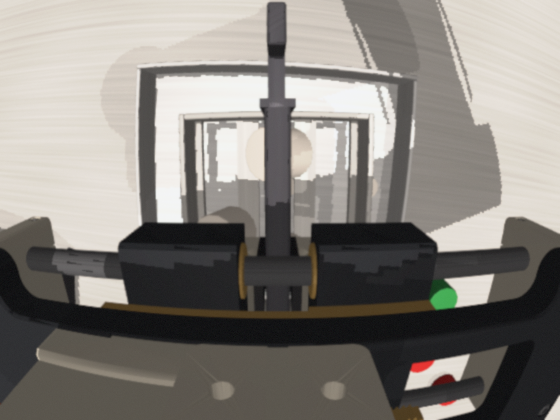

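```bash
python3 -m crank '[{"slide":[0,0,-0.02],"turn":[0,0,0],"fingers":-1},{"slide":[0,0,-0.06],"turn":[0,0,0],"fingers":-1},{"slide":[0,0,-0.12],"turn":[0,0,0],"fingers":-1},{"slide":[0,0,-0.18],"turn":[0,0,0],"fingers":-1},{"slide":[0,0,-0.22],"turn":[0,0,0],"fingers":-1}]' 60; python3 -m crank '[{"slide":[0,0,-0.015],"turn":[0,0,0],"fingers":-1},{"slide":[0,0,-0.02],"turn":[0,0,0],"fingers":-1},{"slide":[0,0,-0.02],"turn":[0,0,0],"fingers":-1}]'; python3 -c "
from h import *
to(.483,.003,.150,-3.044)
shot('side','s8');shot('wrist','w8')
crop('s8','s8c',260,100,420,290,4)"
```

```text
t: 8.5
eef_pos: [0.485, 0.0044, 0.2639]
ee_rot: [-3.142, 0.003, -3.044]
force: [1.3, -0.3, -7.4]
width: 0.0112
t: 8.75
eef_pos: [0.4838, 0.0046, 0.2698]
ee_rot: [3.141, -0.0, -3.044]
force: [-0.2, 0.5, -8.6]
width: 0.0114
t 8.75 pos [0.4838 0.0046 0.2698] rot [ 3.141 -0.    -3.044] F [-0.2  0.5 -8.6] w 0.0114 q6 -1.89
slide [ 0.0019 -0.0031  0.2397] turn [ 0.0001 -0.     -0.0001] mm [  0.9  -1.5 119.8] rows 2.9 0.0
```

View pics/s8c.png

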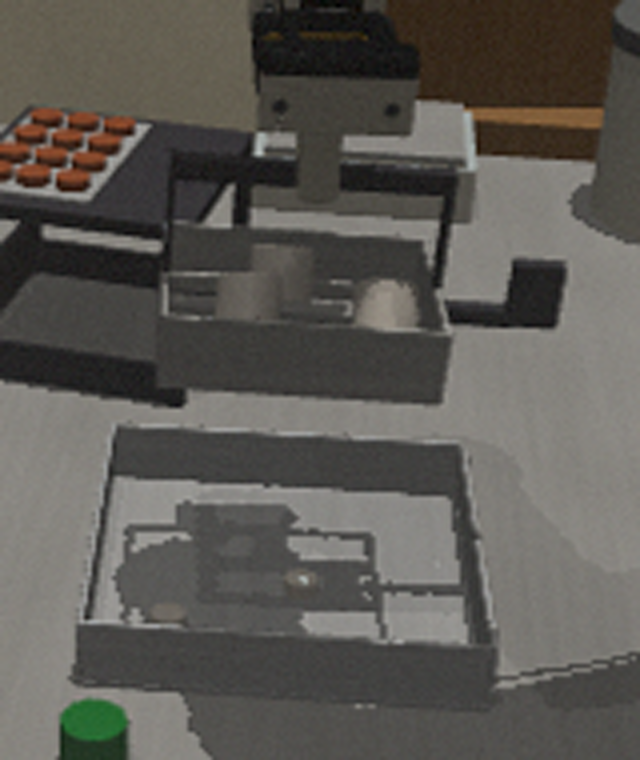

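View pics/w8.png

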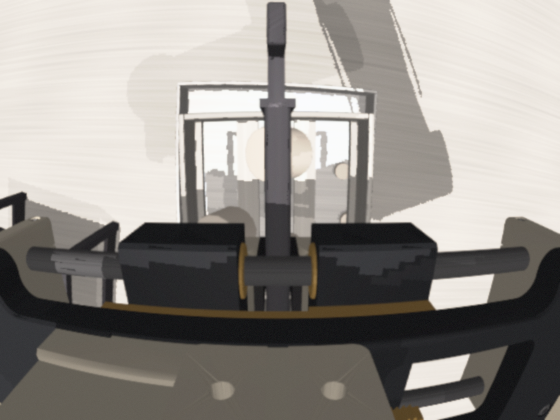

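```bash
python3 - <<'E'
from h import *
for s,d,b in(("s8","s8e",(275,200,385,275)),("w8","w8e",(170,80,385,225))):
    x0,y0,x1,y1=b; im=cv2.imread(f"pics/{s}.png")[y0:y1,x0:x1].astype(float)
    if s=="s8": im=np.clip((im-40)*2.0,0,255)
    k=7 if s=="s8" else 3.7
    cv2.imwrite(f"pics/{d}.png",cv2.resize(im.astype(np.uint8),None,fx=k,fy=k,interpolation=cv2.INTER_CUBIC))
E
```

```text
(no output)
```

View pics/s8e.png

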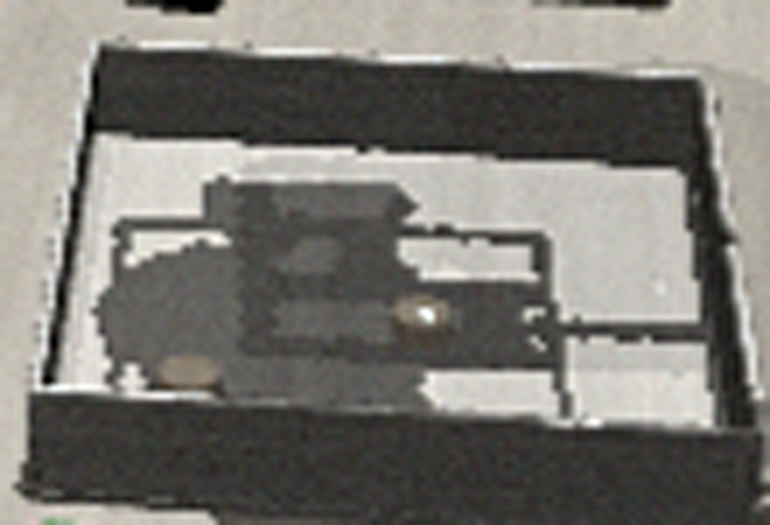

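View pics/w8e.png

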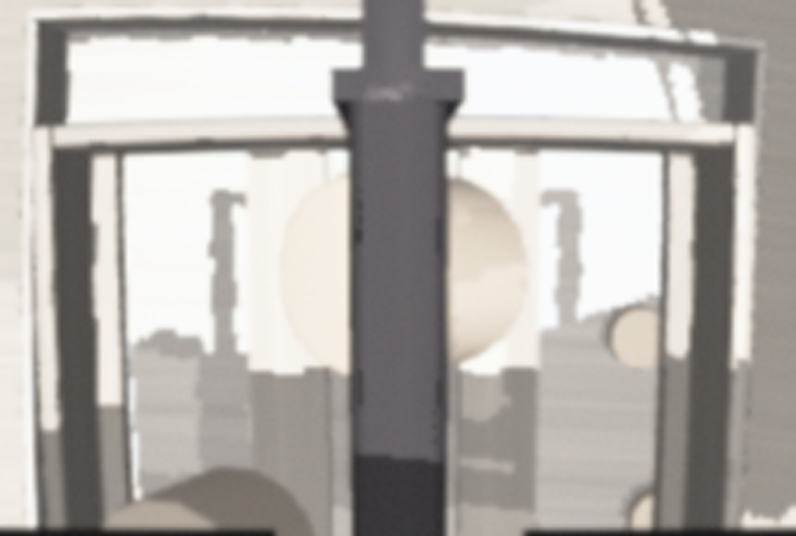

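```bash
python3 - <<'E'
from h import *
c=dict(get_calibration("wrist"));c["pose"]=np.load("pics/w8_pose.npy")
for p in((425,318),(188,372),(310,255)): print("side",plane("side",275+p[0]/7,200+p[1]/7,.014).round(3))
for p in((635,335),(650,515),(483,400)):
  print("wrist pan",plane("wrist",170+p[0]/3.7,80+p[1]/3.7,.014,c).round(3),"sieve",plane("wrist",170+p[0]/3.7,80+p[1]/3.7,.27-.088+.02,c).round(3))
E
```

```text
side [0.469 0.018 0.014]
side [0.548 0.066 0.014]
side [ 0.512 -0.016  0.014]
wrist pan [0.466 0.085 0.014] sieve [0.444 0.045 0.202]
wrist pan [0.531 0.1   0.014] sieve [0.48  0.053 0.202]
wrist pan [0.494 0.034 0.014] sieve [0.46  0.017 0.202]
```

```bash
python3 - <<'E'
from h import *
c=dict(get_calibration("wrist"));c["pose"]=np.load("pics/w8_pose.npy")
for p in((.469,.018,.012),(.548,.066,.012),(.466,.085,.012),(.531,.1,.012)):
  u,v=proj("wrist",p,c); a,b=proj("side",p); print(p,"w8e",round((u-170)*3.7),round((v-80)*3.7),"s8e",round((a-275)*7),round((b-200)*7))
E
```

```text
(0.469, 0.018, 0.012) w8e 444 323 s8e 424 322
(0.548, 0.066, 0.012) w8e 552 551 s8e 189 377
(0.466, 0.085, 0.012) w8e 634 334 s8e 424 432
(0.531, 0.1, 0.012) w8e 649 515 s8e 228 439
```

```bash
python3 -c "
from h import *
to(.460,-.305,.25,-3.29)"
```

```text
t 8.85 pos [0.4832 0.0044 0.2685] rot [-3.141e+00 -3.000e-03 -3.044e+00] F [ 0.1 -0.1 -8.2] w 0.0111 q6 -1.89
slide [ 0.1061 -0.6113  0.0373] turn [-0.0001 -0.0004  0.0391] mm [  53.1 -305.6   18.6] rows 7.5 2.0
```

```bash
python3 -m crank '[{"slide":[0.002,-0.01,0],"turn":[0,0,0.001],"fingers":-1},{"slide":[0.006,-0.033,0],"turn":[0,0,0.002],"fingers":-1},{"slide":[0.013,-0.073,0],"turn":[0,0,0.005],"fingers":-1},{"slide":[0.021,-0.122,0],"turn":[0,0,0.008],"fingers":-1},{"slide":[0.03,-0.175,0],"turn":[0,0,0.011],"fingers":-1}]' 60; python3 -c "
from h import *
to(.460,-.305,.25,-3.29)"
```

```text
t: 9.27
eef_pos: [0.4772, -0.0854, 0.2694]
ee_rot: [-3.141, -0.001, -3.113]
force: [0.7, 0.3, -7.9]
width: 0.0115
t 9.27 pos [ 0.4772 -0.0854  0.2694] rot [-3.141e+00 -1.000e-03 -3.113e+00] F [ 0.7  0.3 -7.9] w 0.0115 q6 -1.77
slide [ 0.0467 -0.4381  0.0389] turn [-0.0001 -0.0002  0.0281] mm [  23.4 -219.1   19.5] rows 5.3 1.4
```

```bash
python3 -m crank '[{"slide":[0.006,-0.054,0],"turn":[0,0,0.004],"fingers":-1},{"slide":[0.012,-0.108,0],"turn":[0,0,0.008],"fingers":-1},{"slide":[0.017,-0.162,0],"turn":[0,0,0.012],"fingers":-1},{"slide":[0.023,-0.212,0],"turn":[0,0,0.016],"fingers":-1},{"slide":[0.028,-0.258,0],"turn":[0,0,0.02],"fingers":-1}]' 60; python3 -c "
from h import *
to(.460,-.305,.25,-3.29)"
```

```text
t: 9.68
eef_pos: [0.4662, -0.2157, 0.2693]
ee_rot: [-3.141, -0.002, 3.042]
force: [0.3, 0.3, -7.6]
width: 0.0112
t 9.68 pos [ 0.4662 -0.2157  0.2693] rot [-3.141e+00 -2.000e-03  3.042e+00] F [ 0.3  0.3 -7.6] w 0.0112 q6 -1.62
slide [-0.0054 -0.179   0.0387] turn [-0.0001 -0.0003  0.0078] mm [ -2.7 -89.5  19.3] rows 2.2 0.4
```

```bash
python3 -m crank '[{"slide":[-0.001,-0.042,0],"turn":[0,0,0.003],"fingers":-1},{"slide":[-0.002,-0.08,0],"turn":[0,0,0.005],"fingers":-1},{"slide":[-0.003,-0.115,0],"turn":[0,0,0.007],"fingers":-1},{"slide":[-0.004,-0.145,0],"turn":[0,0,0.008],"fingers":-1},{"slide":[-0.005,-0.165,0],"turn":[0,0,0.008],"fingers":-1}]' 60; python3 -m crank '[{"slide":[0,-0.01,0.01],"turn":[0,0,0],"fingers":-1},{"slide":[0,-0.012,0.02],"turn":[0,0,0],"fingers":-1},{"slide":[0,-0.012,0.02],"turn":[0,0,0],"fingers":-1}]';python3 -c "
from h import *
to(.460,-.305,.25,-3.29)
shot('side','s9');shot('wrist','w9');shot('top','t9')
crop('t9','t9c',210,110,510,330,2.6)
crop('s9','s9c',200,60,400,280,2.7)"
```

```text
t: 10.1
eef_pos: [0.4607, -0.2978, 0.2691]
ee_rot: [-3.141, -0.002, 2.992]
force: [0.4, 0.2, -7.5]
width: 0.0115
t: 10.35
eef_pos: [0.46, -0.3013, 0.2581]
ee_rot: [3.14, -0.003, 2.993]
force: [-0.5, 1.3, -8.8]
width: 0.0112
t 10.35 pos [ 0.46   -0.3013  0.2581] rot [ 3.140e+00 -3.000e-03  2.993e+00] F [-0.5  1.3 -8.8] w 0.0112 q6 -1.49
slide [-0.0011 -0.0074  0.0161] turn [ 0.0002 -0.0005 -0.    ] mm [-0.6 -3.7  8.1] rows 0.2 0.0
```

View pics/t9c.png

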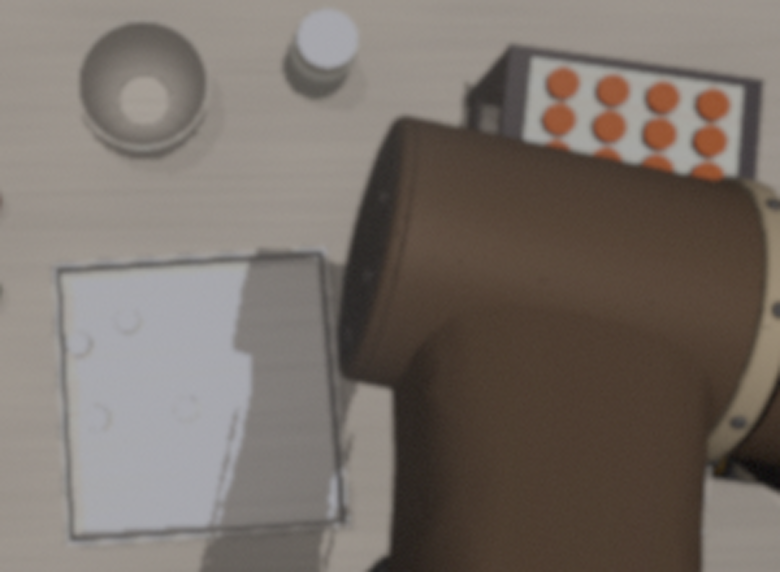

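View pics/s9c.png

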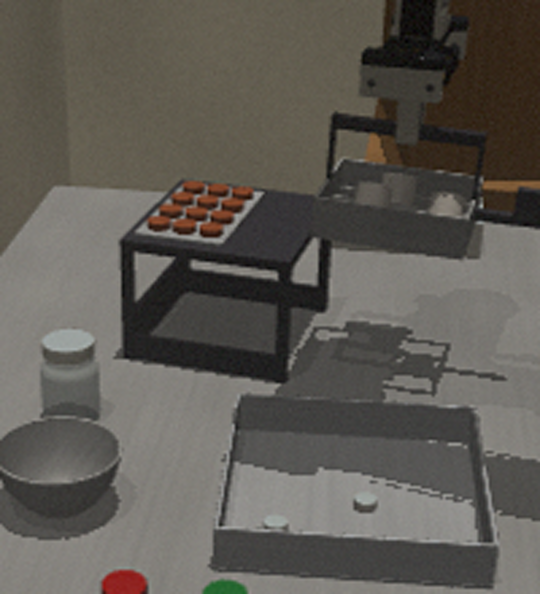

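View pics/w9.png

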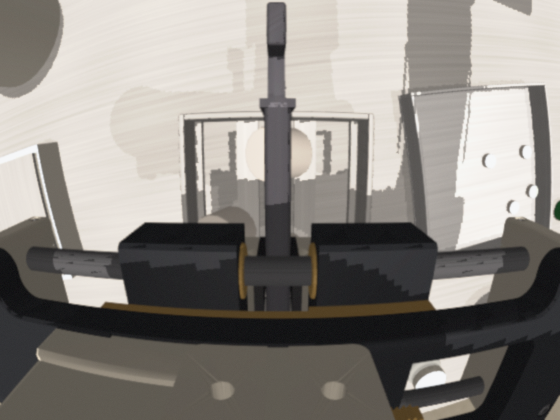

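```bash
python3 -m crank '[{"slide":[0,-0.003,0.02],"turn":[0,0,0],"fingers":-1},{"slide":[0,-0.006,0.06],"turn":[0,0,0],"fingers":-1},{"slide":[0,-0.006,0.11],"turn":[0,0,0],"fingers":-1},{"slide":[0,-0.006,0.16],"turn":[0,0,0],"fingers":-1},{"slide":[0,-0.006,0.21],"turn":[0,0,0],"fingers":-1}]' 60; python3 -m crank '[{"slide":[0,0,0.035],"turn":[0,0,0],"fingers":-1},{"slide":[0,0,0.055],"turn":[0,0,0],"fingers":-1},{"slide":[0,0,0.068],"turn":[0,0,0],"fingers":-1},{"slide":[0,0,0.07],"turn":[0,0,0],"fingers":-1},{"slide":[0,0,0.07],"turn":[0,0,0],"fingers":-1}]';python3 -c "
from h import *
to(.460,-.305,.088,-3.29)
shot('side','s10')
crop('s10','s10c',200,60,420,280,2.7)"
```

```text
t: 10.92
eef_pos: [0.4607, -0.3042, 0.1539]
ee_rot: [3.142, 0.001, 2.995]
force: [0.2, -0.1, -8.6]
width: 0.0112
t: 11.33
eef_pos: [0.4611, -0.3048, 0.1206]
ee_rot: [-3.141, 0.001, 2.994]
force: [0.4, 1.1, -7.3]
width: 0.0113
t 11.33 pos [ 0.4611 -0.3048  0.1206] rot [-3.141e+00  1.000e-03  2.994e+00] F [ 0.4  1.1 -7.3] w 0.0113 q6 -1.49
slide [ 0.0022 -0.0008  0.0651] turn [-0.0001  0.0001  0.0002] mm [ 1.1 -0.4 32.6] rows 0.8 0.0
```

View pics/s10c.png

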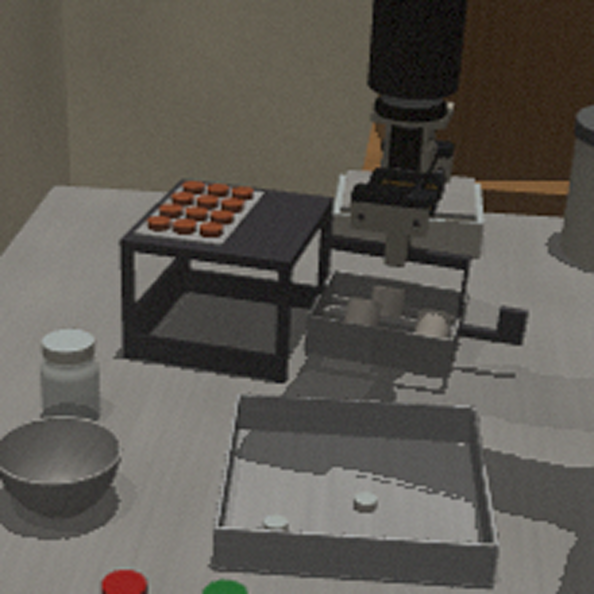

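```bash
python3 -m crank '[{"slide":[0,0,0.015],"turn":[0,0,0],"fingers":-1},{"slide":[0,0,0.03],"turn":[0,0,0],"fingers":-1},{"slide":[0,0,0.042],"turn":[0,0,0],"fingers":-1},{"slide":[0,0,0.05],"turn":[0,0,0],"fingers":-1},{"slide":[0,0,0.05],"turn":[0,0,0],"fingers":-1}]' 60; python3 -m crank '[{"slide":[0,0,0.004],"turn":[0,0,0],"fingers":-1},{"slide":[0,0,0.008],"turn":[0,0,0],"fingers":-1},{"slide":[0,0,0.008],"turn":[0,0,0],"fingers":-1}]'; python3 -c "
from h import *
to(.460,-.305,.088,-3.29)"
```

```text
t: 11.8
eef_pos: [0.4626, -0.3053, 0.0969]
ee_rot: [-3.14, 0.004, 2.995]
force: [-0.0, 1.7, 7.2]
width: 0.0113
t: 12.05
eef_pos: [0.4627, -0.3054, 0.0968]
ee_rot: [-3.139, 0.005, 2.997]
force: [-9.6, 13.4, 41.2]
width: 0.0113
t 12.05 pos [ 0.4627 -0.3054  0.0968] rot [-3.139  0.005  2.997] F [-9.6 13.4 41.2] w 0.0113 q6 -1.49
slide [ 0.0054 -0.      0.0175] turn [-0.0004  0.0008  0.0005] mm [ 2.7 -0.   8.7] rows 0.2 0.1
```

```bash
python3 -m crank '[{"slide":[0,0,-0.006],"turn":[0,0,0],"fingers":-1},{"slide":[0,0,-0.006],"turn":[0,0,0],"fingers":-1}]' 6; python3 -c "
from h import *
to(.460,-.305,.088,-3.29)
shot('side','s11')
crop('s11','s11c',280,130,420,230,5)"
```

```text
t: 12.22
eef_pos: [0.4621, -0.305, 0.0962]
ee_rot: [-3.141, 0.004, 2.995]
force: [0.0, 3.6, 9.8]
width: 0.0116
t 12.22 pos [ 0.4621 -0.305   0.0962] rot [-3.141  0.004  2.995] F [0.  3.6 9.8] w 0.0116 q6 -1.49
slide [ 0.0043 -0.0006  0.0164] turn [-0.0001  0.0006  0.0003] mm [ 2.1 -0.3  8.2] rows 0.2 0.0
```

View pics/s11c.png

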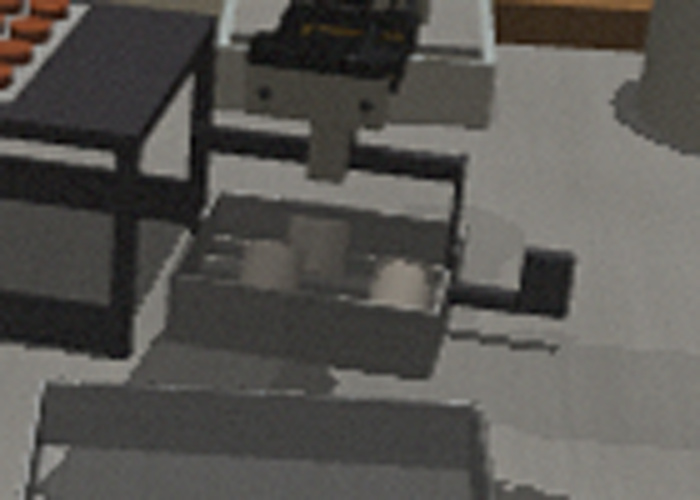

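```bash
python3 -m crank '[{"slide":[0,0,-0.01],"turn":[0,0,0],"fingers":-1},{"slide":[0,0,-0.02],"turn":[0,0,0],"fingers":-1},{"slide":[0,0,-0.02],"turn":[0.008,0,0],"fingers":-1},{"slide":[0,0,-0.02],"turn":[0.016,0,0],"fingers":-1},{"slide":[0,0,-0.02],"turn":[0.022,0,0],"fingers":-1}]' 60; python3 -m crank '[{"slide":[0,0,0],"turn":[0,0,0],"fingers":-1},{"slide":[0,0,0],"turn":[0,0,0],"fingers":-1}]'; python3 -c "
from h import *
to(.460,-.305,.088,-3.29)
shot('side','s12')
crop('s12','s12c',280,130,420,230,5)"
```

```text
t: 12.68
eef_pos: [0.4599, -0.3046, 0.1035]
ee_rot: [-3.001, -0.001, 2.993]
force: [-2.6, -1.8, -0.5]
width: 0.0112
t: 12.85
eef_pos: [0.4602, -0.3042, 0.1038]
ee_rot: [-3.004, -0.001, 2.995]
force: [0.4, -0.3, -7.2]
width: 0.0115
t 12.85 pos [ 0.4602 -0.3042  0.1038] rot [-3.004e+00 -1.000e-03  2.995e+00] F [ 0.4 -0.3 -7.2] w 0.0115 q6 -1.72
slide [0.0001 0.0027 0.0316] turn [-0.0219 -0.0002  0.0003] mm [ 0.1  1.3 15.8] rows 0.4 1.1
```

View pics/s12c.png

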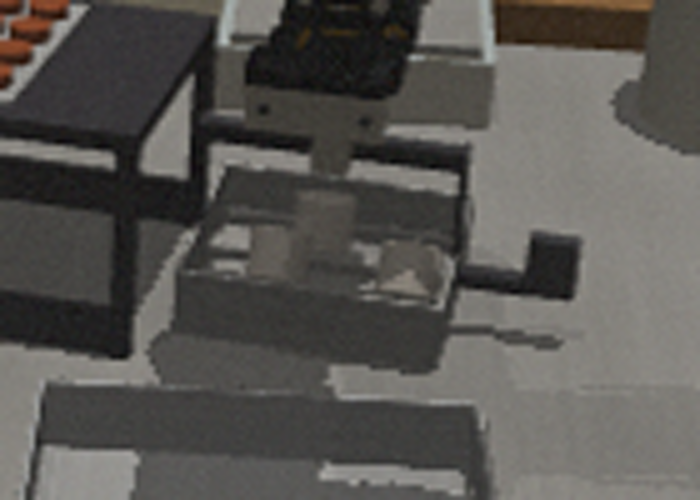

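```bash
python3 -m crank '[{"slide":[0,0,0.006],"turn":[0,0,0],"fingers":-1},{"slide":[0,0,0.012],"turn":[0,0,0],"fingers":-1},{"slide":[0,0,0.018],"turn":[0,0,0],"fingers":-1},{"slide":[0,0,0.022],"turn":[0,0,0],"fingers":-1},{"slide":[0,0,0.022],"turn":[0,0,0],"fingers":-1}]' 60; python3 -c "
from h import *
to(.460,-.305,.088,-3.29)"
```

```text
t: 13.32
eef_pos: [0.462, -0.3106, 0.0987]
ee_rot: [-2.998, 0.004, 2.995]
force: [-11.7, -14.7, 33.2]
width: 0.0112
t 13.32 pos [ 0.462  -0.3106  0.0987] rot [-2.998  0.004  2.995] F [-11.7 -14.7  33.2] w 0.0112 q6 -1.73
slide [0.0058 0.0135 0.0196] turn [-0.0229  0.0007  0.0002] mm [2.9 6.7 9.8] rows 0.3 1.2
```

```bash
python3 -m crank '[{"slide":[0,-0.005,-0.01],"turn":[0,0,0],"fingers":-1},{"slide":[0,-0.005,-0.014],"turn":[0,0,0],"fingers":-1},{"slide":[0,-0.005,-0.014],"turn":[0,0,0],"fingers":-1}]' 60; python3 - <<'E'
from h import *
to(.460,-.305,.088,-3.29)
shot('side','s13');shot('wrist','w13')
im=cv2.imread('pics/s13.png')[145:215,300:410].astype(float)
cv2.imwrite('pics/s13c.png',cv2.resize(np.clip(im*1.8,0,255).astype(np.uint8),None,fx=7,fy=7,interpolation=cv2.INTER_CUBIC))
crop('w13','w13c',160,0,400,230,3.2)
E
```

```text
t: 13.57
eef_pos: [0.4606, -0.3084, 0.1012]
ee_rot: [-3.003, 0.001, 2.993]
force: [-2.7, -5.2, 4.3]
width: 0.0117
t 13.57 pos [ 0.4606 -0.3084  0.1012] rot [-3.003e+00  1.000e-03  2.993e+00] F [-2.7 -5.2  4.3] w 0.0117 q6 -1.72
slide [0.0023 0.0101 0.0253] turn [-0.022   0.0002 -0.    ] mm [ 1.1  5.1 12.6] rows 0.3 1.1
```

View pics/s13c.png

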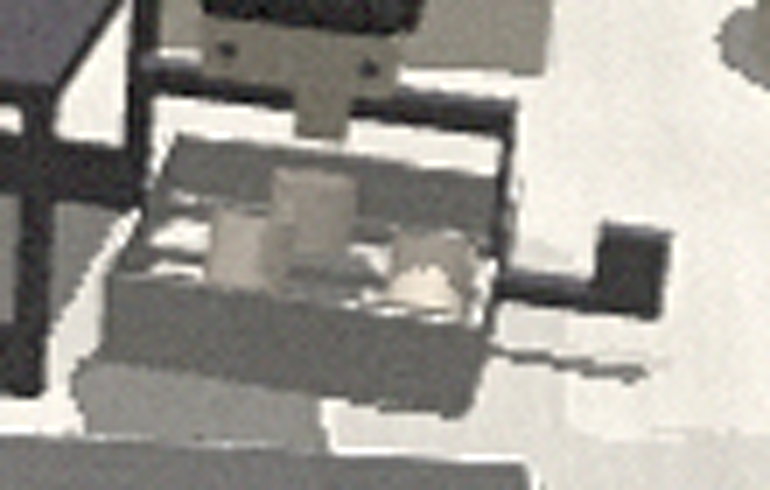

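View pics/w13c.png

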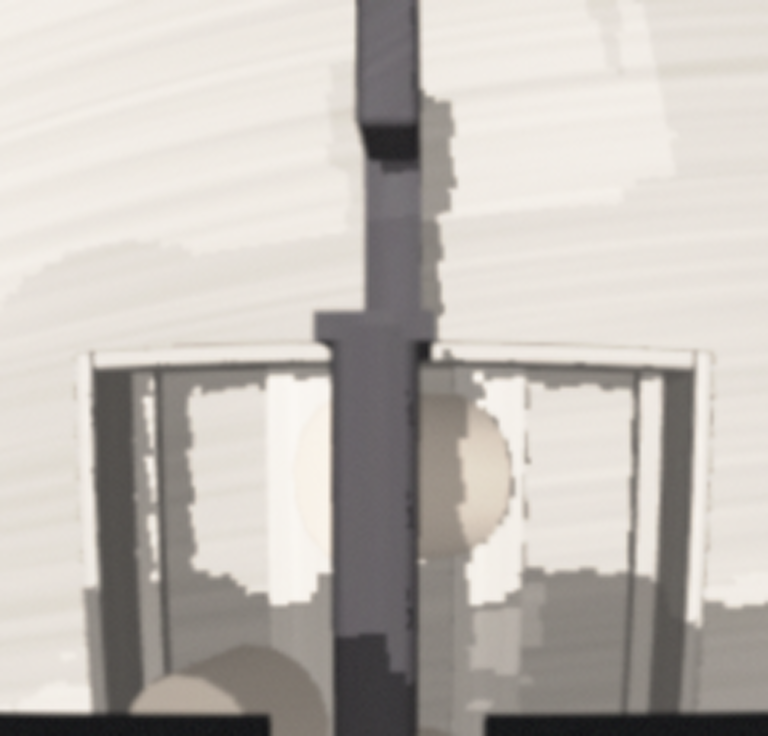

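```bash
python3 - <<'E'
from h import *
c=dict(get_calibration("wrist"));c["pose"]=np.load("pics/w13_pose.npy")
W=lambda x,y:ray("wrist",160+x/3.2,y/3.2,c); S=lambda x,y:ray("side",300+x/7,145+y/7)
for n,w,s in(("rim +y-x",(705,352),(483,322)),("rim -y-x",(85,352),(503,178)),("bar near top",(377,315),(510,103)),("handle top rear +y corner",(417,123),(600,228))):
    p,e=tri([W(*w),S(*s)]); print(n,p.round(4),np.round(e[0],4))
# bottom +y corners by side onto planes
for s in((470,412),(100,358)):
    for z in(0,.01,.02): print(s,z,plane("side",300+s[0]/7,145+s[1]/7,z).round(4))
for s in((483,322),(110,275)):
    for z in(.045,.055,.065): print("rim",s,z,plane("side",300+s[0]/7,145+s[1]/7,z).round(4))
E
```

```text
rim +y-x [ 0.3895 -0.2392  0.0429] 0.0032
rim -y-x [ 0.375  -0.3664  0.0515] 0.0016
bar near top [ 0.3832 -0.2959  0.1172] 0.0011
handle top rear +y corner [ 0.3413 -0.2896  0.0655] 0.0022
(470, 412) 0 [ 0.3872 -0.2397  0.    ]
(470, 412) 0.01 [ 0.3885 -0.221   0.01  ]
(470, 412) 0.02 [ 0.3897 -0.2023  0.02  ]
(100, 358) 0 [ 0.5451 -0.2616  0.    ]
(100, 358) 0.01 [ 0.544  -0.2426  0.01  ]
(100, 358) 0.02 [ 0.5428 -0.2236  0.02  ]
rim (483, 322) 0.045 [ 0.3866 -0.235   0.045 ]
rim (483, 322) 0.055 [ 0.3879 -0.2151  0.055 ]
rim (483, 322) 0.065 [ 0.3892 -0.1951  0.065 ]
rim (110, 275) 0.045 [ 0.5422 -0.2519  0.045 ]
rim (110, 275) 0.055 [ 0.5411 -0.2317  0.055 ]
rim (110, 275) 0.065 [ 0.5399 -0.2115  0.065 ]
```

```bash
python3 - <<'E'
from h import *
s=get_state();p=s["eef_pos"];R=Ro.from_euler("xyz",s["ee_rot"]).as_matrix()
f=lambda q:tuple(np.round([(proj("side",q)[0]-300)*7,(proj("side",q)[1]-145)*7]))
print(f(p), f(p-R[:,2]*.019))
# expected sieve with yaw -.148 flat, bar centre below/at
yaw=-.148;X=np.array([np.cos(yaw),np.sin(yaw),0]);Y=np.array([-np.sin(yaw),np.cos(yaw),0]);Z=np.array([0,0,1])
g=p-R[:,2]*.019
for z0 in(0,.005,.013):
  o=np.array([g[0],g[1],z0])
  print(z0,{n:f(o+a*X+b*Y+c*Z) for n,(a,b,c) in dict(nb=(-.08,.0655,0),fb=(.08,.0655,0),nr=(-.08,.0655,.045),fr=(.08,.0655,.045),barN=(-.08,-.006,.114),barF=(.08,-.006,.114),hT=(-.15,0,.062),hB=(-.15,0,.022),nrR=(-.08,-.0655,.045)).items()})
E
```

```text
(np.float64(319.0), np.float64(113.0)) (np.float64(321.0), np.float64(75.0))
0 {'nb': (np.float64(460.0), np.float64(423.0)), 'fb': (np.float64(87.0), np.float64(367.0)), 'nr': (np.float64(471.0), np.float64(327.0)), 'fr': (np.float64(92.0), np.float64(273.0)), 'barN': (np.float64(512.0), np.float64(107.0)), 'barF': (np.float64(139.0), np.float64(59.0)), 'hT': (np.float64(664.0), np.float64(248.0)), 'hB': (np.float64(651.0), np.float64(332.0)), 'nrR': (np.float64(512.0), np.float64(199.0))}
0.005 {'nb': (np.float64(461.0), np.float64(413.0)), 'fb': (np.float64(88.0), np.float64(356.0)), 'nr': (np.float64(472.0), np.float64(317.0)), 'fr': (np.float64(93.0), np.float64(262.0)), 'barN': (np.float64(513.0), np.float64(96.0)), 'barF': (np.float64(139.0), np.float64(48.0)), 'hT': (np.float64(665.0), np.float64(237.0)), 'hB': (np.float64(653.0), np.float64(322.0)), 'nrR': (np.float64(513.0), np.float64(189.0))}
0.013 {'nb': (np.float64(463.0), np.float64(396.0)), 'fb': (np.float64(89.0), np.float64(340.0)), 'nr': (np.float64(474.0), np.float64(299.0)), 'fr': (np.float64(94.0), np.float64(245.0)), 'barN': (np.float64(515.0), np.float64(78.0)), 'barF': (np.float64(140.0), np.float64(31.0)), 'hT': (np.float64(668.0), np.float64(220.0)), 'hB': (np.float64(655.0), np.float64(305.0)), 'nrR': (np.float64(515.0), np.float64(172.0))}
```

```bash
python3 -m crank '[{"slide":[0,0,0],"turn":[-0.005,0,0],"fingers":-1},{"slide":[0,0,0.002],"turn":[-0.01,0,0],"fingers":-1},{"slide":[0,0,0.004],"turn":[-0.01,0,0],"fingers":-1}]' 60; python3 -c "
from h import *
to(.460,-.305,.088,-3.29)"
```

```text
t: 13.92
eef_pos: [0.4597, -0.3076, 0.0973]
ee_rot: [-3.069, -0.002, 2.993]
force: [-0.3, -0.3, -3.1]
width: 0.0112
t 13.92 pos [ 0.4597 -0.3076  0.0973] rot [-3.069e+00 -2.000e-03  2.993e+00] F [-0.3 -0.3 -3.1] w 0.0112 q6 -1.6
slide [0.0001 0.0065 0.0181] turn [-0.0116 -0.0002 -0.0001] mm [0.1 3.2 9.1] rows 0.2 0.6
```

```bash
python3 -m crank '[{"slide":[0,0,0.002],"turn":[0,0,0],"fingers":-1},{"slide":[0,0,0.002],"turn":[0,0,0],"fingers":-0.3},{"slide":[0,0,0.002],"turn":[0,0,0],"fingers":0},{"slide":[0,0,0.002],"turn":[-0.005,0,0],"fingers":0.2},{"slide":[0,0,0.002],"turn":[-0.011,0,0],"fingers":0.2}]' 20; python3 -m crank '[{"slide":[0,0,-0.02],"turn":[0,0,0],"fingers":0.4},{"slide":[0,0,-0.06],"turn":[0,0,0],"fingers":0.6},{"slide":[0,0,-0.11],"turn":[0,0,0],"fingers":0.6},{"slide":[0,0,-0.16],"turn":[0,0,0],"fingers":0.6},{"slide":[0,0,-0.2],"turn":[0,0,0],"fingers":0.6}]'; python3 - <<'E'
from h import *
to(.460,-.305,.2,-3.29)
shot('side','s14');shot('wrist','w14')
im=cv2.imread('pics/s14.png')[145:215,300:410].astype(float)
cv2.imwrite('pics/s14c.png',cv2.resize(np.clip(im*1.8,0,255).astype(np.uint8),None,fx=7,fy=7,interpolation=cv2.INTER_CUBIC))
E
```

```text
t: 14.33
eef_pos: [0.4606, -0.3071, 0.0978]
ee_rot: [-3.136, 0.001, 2.996]
force: [-0.6, -0.2, 0.7]
width: 0.0331
t: 14.75
eef_pos: [0.4608, -0.3076, 0.2004]
ee_rot: [-3.133, 0.002, 2.994]
force: [1.0, -1.7, 0.4]
width: 0.0666
t 14.75 pos [ 0.4608 -0.3076  0.2004] rot [-3.133e+00  2.000e-03  2.994e+00] F [ 1.  -1.7  0.4] w 0.0666 q6 -1.49
slide [0.0024 0.005  0.0007] turn [-0.0014  0.0004  0.0001] mm [1.2 2.5 0.4] rows 0.1 0.1
```

View pics/s14c.png

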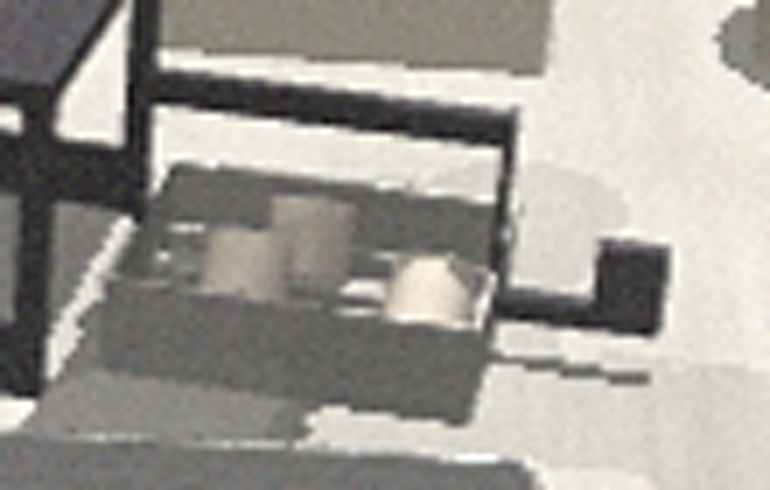

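View pics/w14.png

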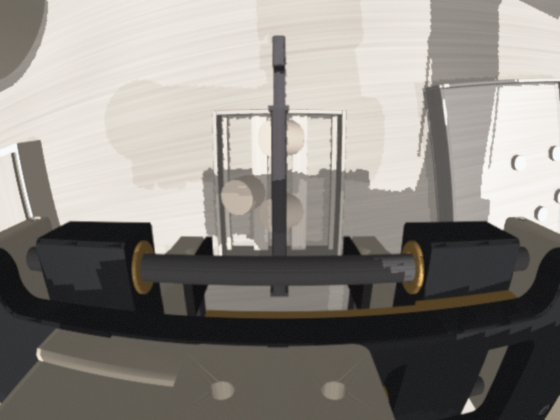

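```bash
python3 - <<'E'
from h import *
crop('s14','s14d',230,120,400,230,4.5)
c=dict(get_calibration("wrist"));c["pose"]=np.load("pics/w14_pose.npy")
for n,u,v,z in(("handle front top",280,37.5,.062),("handle rear top",279.5,64,.062),("bar near",279,108,.114),("bar further",279.5,230,.114),("rimL",214,113,.045),("rimR",346,112,.045)): print(n,plane("wrist",u,v,z,c).round(4))
E
```

```text
handle front top [ 0.3164 -0.2872  0.062 ]
handle rear top [ 0.3418 -0.2915  0.062 ]
bar near [ 0.385  -0.2981  0.114 ]
bar further [ 0.4802 -0.3118  0.114 ]
rimL [ 0.376  -0.3613  0.045 ]
rimR [ 0.3939 -0.2338  0.045 ]
```

View pics/s14d.png

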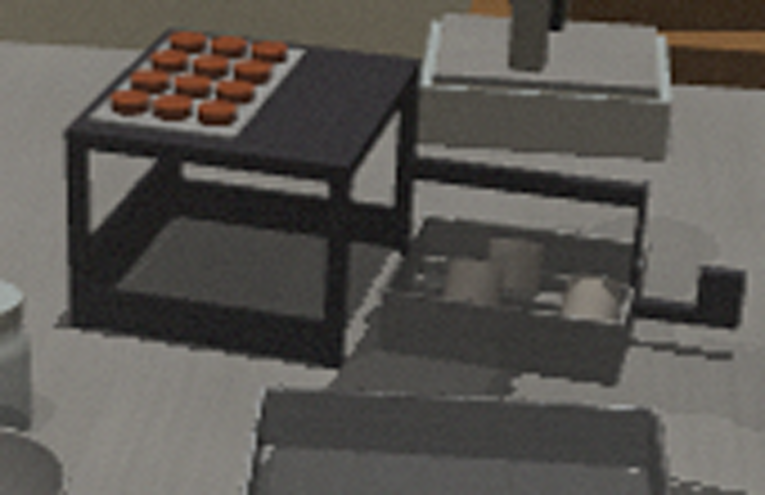

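```bash
python3 - <<'E'
from h import *
P=lambda x,y,z:plane("side",230+x/4.5,120+y/4.5,z)[:2]
a,b=P(345,367,0),P(75,325,0); c,d=P(618,383,0),P(385,348,0)
print("shelf",a,b,np.linalg.norm(b-a),np.arctan2(*(b-a)[::-1])); print("sieve",c,d,np.linalg.norm(d-c),np.arctan2(*(d-c)[::-1]))
for yaw in(-.135,-.15,-.165):
    Y=np.array([-np.sin(yaw),np.cos(yaw)]);X=np.array([np.cos(yaw),np.sin(yaw)])
    print(yaw,"gap +y side",(a-c)@Y,(b-d)@Y,"want .037", "sieve front edge x behind shelf front", (c-a)@X,(d-a)@X)
# deck edge vs bar end
p,q=P(350,170,.144),P(70,130,.144);print("deck +y edge",p,q,np.arctan2(*(q-p)[::-1]));
r=P(420,62,.144);print("deck front right",r,"front yaw",np.arctan2((p-r)[0],-(p-r)[1]) )
bn,bf=P(648,185,.114),P(415,160,.114);print("bar",bn,bf)
E
```

```text
shelf [ 0.56445574 -0.22344897] [ 0.75157102 -0.25178058] 0.18924801311441147 -0.15027117473982943
sieve [ 0.38676785 -0.23206498] [ 0.54064872 -0.25461798] 0.1555247887295492 -0.1455253251131348
-0.135 gap +y side 0.03245269006553644 0.03119968165770964 want .037 sieve front edge x behind shelf front -0.17491153749015517 -0.019395363391099013
-0.15 gap +y side 0.03507261388207779 0.03432537405794934 want .037 sieve front edge x behind shelf front -0.17440508821458853 -0.018881856496728144
-0.165 gap +y side 0.037684646508457154 0.037443343393835087 want .037 sieve front edge x behind shelf front -0.17385939852993956 -0.018364101264302744
deck +y edge [ 0.56636464 -0.21432158] [ 0.75084845 -0.24715815] -0.17614692371919857
deck front right [ 0.53634467 -0.41282169] front yaw 2.9914960479106716
bar [ 0.37844924 -0.29403494] [ 0.53084203 -0.30855274]
```

```bash
python3 -c "
from h import *
to(.3275,-.289,.2,2.994)"
```

```text
t 14.85 pos [ 0.4625 -0.3082  0.2024] rot [-3.132  0.008  2.995] F [ 0.1 -0.4  0.1] w 0.069 q6 -1.49
slide [ 0.2728 -0.0014  0.0027] turn [-0.0015  0.0012  0.0001] mm [136.4  -0.7   1.4] rows 3.3 0.1
```

```bash
python3 -m crank '[{"slide":[0.05,0,0.003],"turn":[-0.0015,0,0],"fingers":0.3},{"slide":[0.12,-0.001,0.003],"turn":[-0.0015,0,0],"fingers":0.3},{"slide":[0.19,-0.001,0.003],"turn":[-0.0015,0,0],"fingers":0.3},{"slide":[0.24,-0.001,0.003],"turn":[-0.0015,0,0],"fingers":0.3},{"slide":[0.273,-0.001,0.003],"turn":[-0.0015,0,0],"fingers":0.3}]' 20; python3 -m crank '[{"slide":[0,0,0],"turn":[0,0,0],"fingers":0.3},{"slide":[0,0,0],"turn":[0,0,0],"fingers":0.3}]'; python3 -c "
from h import *
to(.3275,-.289,.03,2.994)
shot('wrist','w15')"
```

```text
t: 15.27
eef_pos: [0.3226, -0.2872, 0.1961]
ee_rot: [3.139, 0.0, 2.993]
force: [0.0, -0.1, -0.4]
width: 0.0573
t: 15.43
eef_pos: [0.3249, -0.2878, 0.1967]
ee_rot: [3.14, 0.002, 2.994]
force: [-0.1, -0.1, 0.2]
width: 0.057
t 15.43 pos [ 0.3249 -0.2878  0.1967] rot [3.140e+00 2.000e-03 2.994e+00] F [-0.1 -0.1  0.2] w 0.057 q6 -1.45
slide [-0.005  -0.0021  0.3334] turn [ 0.0003  0.0003 -0.    ] mm [ -2.5  -1.1 166.7] rows 4.0 0.0
```

View pics/w15.png

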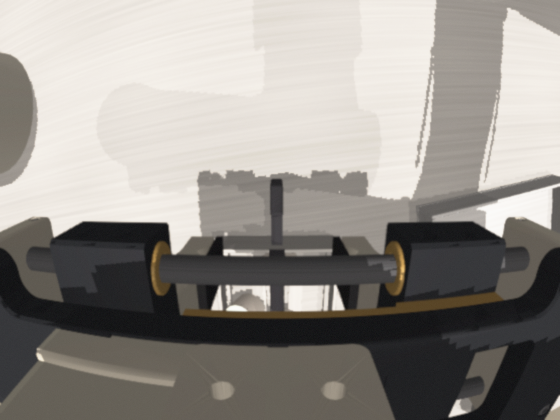

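```bash
python3 -c "
from h import *
c=dict(get_calibration('wrist'));c['pose']=np.load('pics/w15_pose.npy')
print(plane('wrist',277,179,.062,c),plane('wrist',277,211,.062,c))"; python3 -m crank '[{"slide":[-0.005,-0.002,0.05],"turn":[0,0,0],"fingers":0.3},{"slide":[-0.005,-0.002,0.12],"turn":[0,0,0],"fingers":0.3},{"slide":[-0.005,-0.002,0.19],"turn":[0,0,0],"fingers":0.3},{"slide":[-0.005,-0.002,0.25],"turn":[0,0,0],"fingers":0.3},{"slide":[-0.005,-0.002,0.29],"turn":[0,0,0],"fingers":0.3}]' 20; python3 -m crank '[{"slide":[0,0,0.02],"turn":[0,0,0],"fingers":0.3},{"slide":[0,0,0.04],"turn":[0,0,0],"fingers":0.3},{"slide":[0,0,0.042],"turn":[0,0,0],"fingers":0.3},{"slide":[0,0,0.042],"turn":[0,0,0],"fingers":0.3}]'; python3 -c "
from h import *
to(.3275,-.289,.03,2.994)
shot('side','s16');crop('s16','s16c',290,120,430,230,5)"
```

```text
[ 0.30803166 -0.28682092  0.062     ] [ 0.33791794 -0.29132466  0.062     ]
t: 15.9
eef_pos: [0.3272, -0.2883, 0.0483]
ee_rot: [3.138, -0.003, 2.994]
force: [-0.2, -0.5, 0.1]
width: 0.0566
t: 16.23
eef_pos: [0.3278, -0.2886, 0.0293]
ee_rot: [3.139, -0.002, 2.994]
force: [-0.2, 0.1, 0.4]
width: 0.0572
t 16.23 pos [ 0.3278 -0.2886  0.0293] rot [ 3.139e+00 -2.000e-03  2.994e+00] F [-0.2  0.1  0.4] w 0.0572 q6 -1.44
slide [ 0.0005 -0.001  -0.0014] turn [ 0.0005 -0.0003  0.0001] mm [ 0.3 -0.5 -0.7] rows 0.0 0.0
```

View pics/s16c.png

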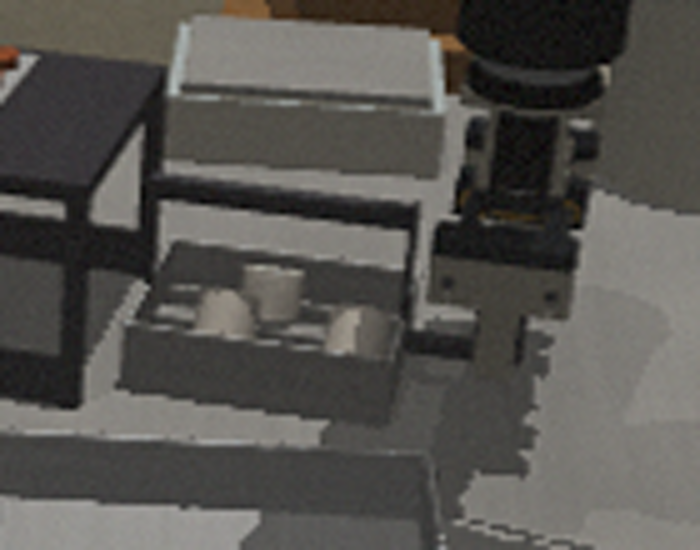

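```bash
python3 -m crank '[{"slide":[0,0,0],"turn":[0,0,0],"fingers":-1},{"slide":[0,0,0],"turn":[0,0,0],"fingers":-1},{"slide":[0,0,0],"turn":[0,0,0],"fingers":-1},{"slide":[0,0,0],"turn":[0,0,0],"fingers":-1},{"slide":[0,0,0],"turn":[0,0,0],"fingers":-1}]' 20; python3 -m crank '[{"slide":[0,0,0],"turn":[0,0,0],"fingers":-1},{"slide":[0,0,0],"turn":[0,0,0],"fingers":-1},{"slide":[0,0,0],"turn":[0,0,0],"fingers":-1},{"slide":[0,0,0],"turn":[0,0,0],"fingers":-1}]'; python3 -c "
from h import *
to(.3275+.185*np.cos(-.15),-.289+.185*np.sin(-.15),.03,2.994)"
```

```text
t: 16.7
eef_pos: [0.3277, -0.2887, 0.0304]
ee_rot: [3.139, 0.001, 2.994]
force: [0.7, 0.0, -0.5]
width: 0.0292
t: 17.03
eef_pos: [0.3275, -0.2886, 0.0301]
ee_rot: [3.139, -0.0, 2.994]
force: [0.3, 0.3, 1.5]
width: 0.012
t 17.03 pos [ 0.3275 -0.2886  0.0301] rot [ 3.139 -0.     2.994] F [0.3 0.3 1.5] w 0.012 q6 -1.44
slide [-3.701e-01 -1.700e-03  1.000e-04] turn [ 0.0005 -0.      0.    ] mm [-1.85e+02 -8.00e-01  1.00e-01] rows 4.4 0.0
```

Gripped. Slide forward 150 mm gently, watching force.

```bash
python3 -m crank '[{"slide":[-0.008,0,0],"turn":[0,0,0],"fingers":-1},{"slide":[-0.024,0,0],"turn":[0,0,0],"fingers":-1},{"slide":[-0.045,0,0],"turn":[0,0,0],"fingers":-1},{"slide":[-0.068,0,0],"turn":[0,0,0],"fingers":-1},{"slide":[-0.09,0,0],"turn":[0,0,0],"fingers":-1}]' 20; python3 -m crank '[{"slide":[-0.022,0,0],"turn":[0,0,0],"fingers":-1},{"slide":[-0.044,0,0],"turn":[0,0,0],"fingers":-1},{"slide":[-0.066,0,0],"turn":[0,0,0],"fingers":-1},{"slide":[-0.084,0,0],"turn":[0,0,0],"fingers":-1},{"slide":[-0.1,0,0],"turn":[0,0,0],"fingers":-1}]';  python3 -m crank '[{"slide":[-0.012,0,0],"turn":[0,0,0],"fingers":-1},{"slide":[-0.02,0,0],"turn":[0,0,0],"fingers":-1},{"slide":[-0.024,0,0],"turn":[0,0,0],"fingers":-1},{"slide":[-0.024,0,0],"turn":[0,0,0],"fingers":-1}]'; python3 -c "
from h import *
to(.3275+.185*np.cos(-.15),-.289+.185*np.sin(-.15),.03,2.994)
shot('side','s17');crop('s17','s17c',230,120,400,230,4.5)"
```

```text
t: 17.45
eef_pos: [0.3696, -0.2949, 0.03]
ee_rot: [3.138, -0.005, 2.993]
force: [-9.0, 1.3, 12.6]
width: 0.0118
t: 17.87
eef_pos: [0.4193, -0.3024, 0.03]
ee_rot: [3.138, -0.005, 2.993]
force: [-9.1, 0.5, 13.8]
width: 0.0118
t: 18.2
eef_pos: [0.4314, -0.3043, 0.03]
ee_rot: [3.138, -0.004, 2.994]
force: [-6.4, -0.3, 10.0]
width: 0.0118
t 18.2 pos [ 0.4314 -0.3043  0.03  ] rot [ 3.138 -0.004  2.994] F [-6.4 -0.3 10. ] w 0.0118 q6 -1.47
slide [-0.1599 -0.0012 -0.0007] turn [ 0.0005 -0.0006 -0.0001] mm [-79.9  -0.6  -0.3] rows 1.9 0.0
```

View pics/s17c.png

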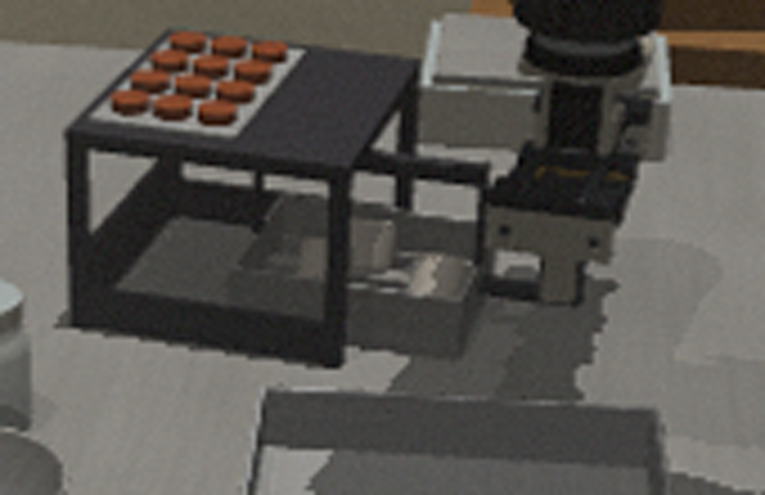

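```bash
python3 -m crank '[{"slide":[-0.012,0,0],"turn":[0,0,0],"fingers":-1},{"slide":[-0.03,0,0],"turn":[0,0,0],"fingers":-1},{"slide":[-0.05,0,0],"turn":[0,0,0],"fingers":-1},{"slide":[-0.07,0,0],"turn":[0,0,0],"fingers":-1},{"slide":[-0.09,0,0],"turn":[0,0,0],"fingers":-1}]' 20; python3 -m crank '[{"slide":[-0.018,0,0],"turn":[0,0,0],"fingers":-1},{"slide":[-0.032,0,0],"turn":[0,0,0],"fingers":-1},{"slide":[-0.042,0,0],"turn":[0,0,0],"fingers":-1},{"slide":[-0.046,0,0],"turn":[0,0,0],"fingers":-1}]'; python3 -c "
from h import *
to(.3275+.185*np.cos(-.15),-.289+.185*np.sin(-.15),.03,2.994)
shot('side','s18');crop('s18','s18c',230,120,400,230,4.5)"
```

```text
t: 18.67
eef_pos: [0.4757, -0.3108, 0.03]
ee_rot: [3.138, -0.005, 2.993]
force: [-8.3, 1.2, 10.8]
width: 0.0118
t: 19.0
eef_pos: [0.4989, -0.3144, 0.03]
ee_rot: [3.138, -0.004, 2.994]
force: [-8.4, 2.0, 11.8]
width: 0.0116
t 19.0 pos [ 0.4989 -0.3144  0.03  ] rot [ 3.138 -0.004  2.994] F [-8.4  2.  11.8] w 0.0116 q6 -1.48
slide [-0.0234 -0.0011 -0.0001] turn [ 0.0005 -0.0006 -0.0001] mm [-11.7  -0.6  -0.1] rows 0.3 0.0
```

View pics/s18c.png

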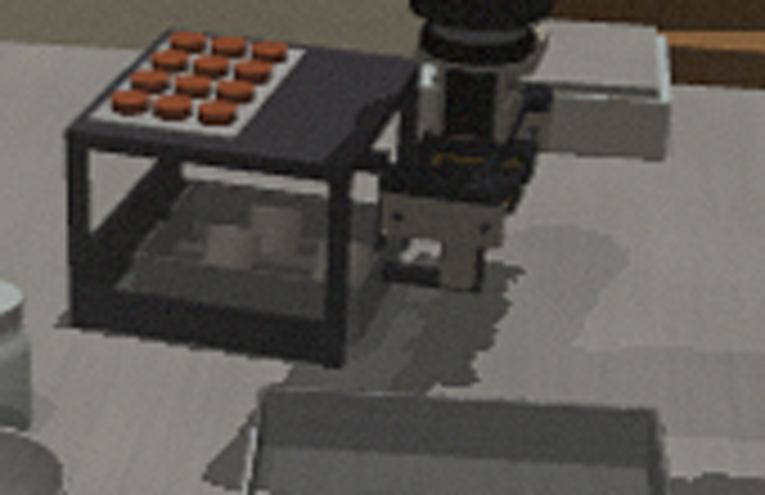

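```bash
python3 -m crank '[{"slide":[-0.006,0,0],"turn":[0,0,0],"fingers":-1},{"slide":[-0.014,0,0],"turn":[0,0,0],"fingers":-1},{"slide":[-0.02,0,0],"turn":[0,0,0],"fingers":-1},{"slide":[-0.025,0,0],"turn":[0,0,0],"fingers":-1},{"slide":[-0.026,0,0],"turn":[0,0,0],"fingers":-1}]' 20; python3 - <<'E'
from h import *
to(.3275+.187*np.cos(-.15),-.289+.187*np.sin(-.15),.03,2.994)
shot('side','s19');crop('s19','s19c',240,120,380,220,5.5);shot('wrist','w19')
E
```

```text
t: 19.47
eef_pos: [0.5115, -0.3162, 0.03]
ee_rot: [3.138, -0.004, 2.994]
force: [-7.4, 1.5, 11.0]
width: 0.012
t 19.47 pos [ 0.5115 -0.3162  0.03  ] rot [ 3.138 -0.004  2.994] F [-7.4  1.5 11. ] w 0.012 q6 -1.48
slide [-0.0021 -0.0011  0.    ] turn [ 0.0005 -0.0006 -0.0001] mm [-1.  -0.6  0. ] rows 0.0 0.0
```

View pics/s19c.png

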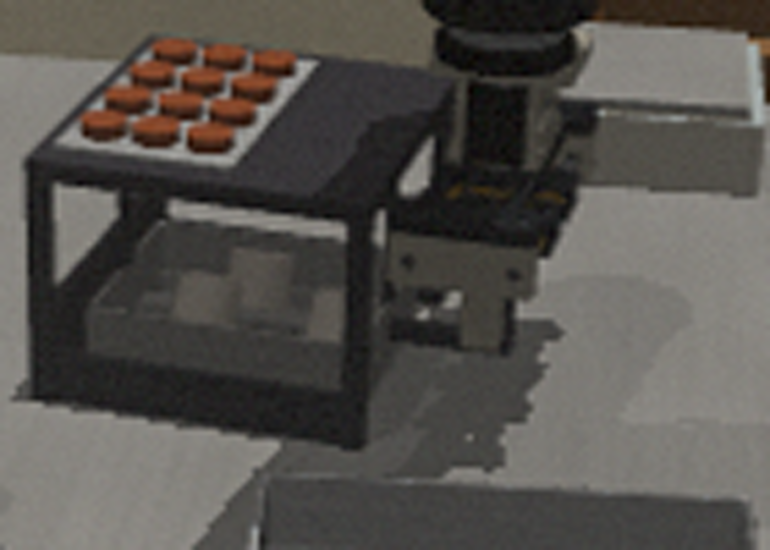

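View pics/w19.png

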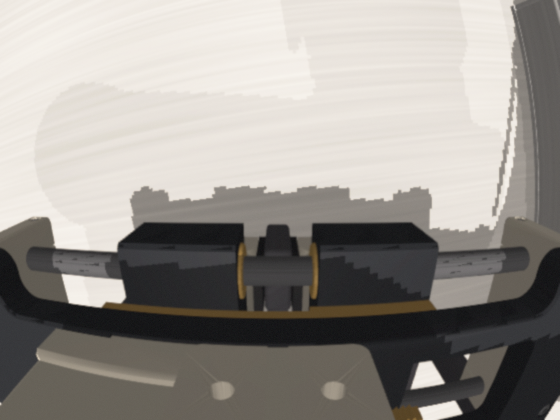

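```bash
python3 -m crank '[{"slide":[0,0,0],"turn":[0,0,0],"fingers":-0.6},{"slide":[0,0,0],"turn":[0,0,0],"fingers":-0.3},{"slide":[0,0,0],"turn":[0,0,0],"fingers":-0.2},{"slide":[0,0,0],"turn":[0,0,0],"fingers":-0.2},{"slide":[0,0,0],"turn":[0,0,0],"fingers":-0.2}]' 20; python3 -m crank '[{"slide":[0.02,0,0],"turn":[0,0,0],"fingers":0},{"slide":[0.06,0,0],"turn":[0,0,0],"fingers":0},{"slide":[0.11,0,0],"turn":[0,0,0],"fingers":0},{"slide":[0.16,0,0],"turn":[0,0,0],"fingers":0},{"slide":[0.2,0,0],"turn":[0,0,0],"fingers":0}]'; python3 - <<'E'
from h import *
to(.3275+.187*np.cos(-.15),-.289+.187*np.sin(-.15),.03,2.994)
shot('side','s20');crop('s20','s20c',240,120,380,220,5.5);shot('wrist','w20')
E
```

```text
t: 19.98
eef_pos: [0.5136, -0.3162, 0.0298]
ee_rot: [3.138, -0.0, 2.994]
force: [0.1, 0.4, -0.5]
width: 0.0341
t: 20.4
eef_pos: [0.4119, -0.3009, 0.0297]
ee_rot: [3.138, -0.001, 2.993]
force: [0.4, 0.5, -1.1]
width: 0.0438
t 20.4 pos [ 0.4119 -0.3009  0.0297] rot [ 3.138e+00 -1.000e-03  2.993e+00] F [ 0.4  0.5 -1.1] w 0.0438 q6 -1.47
slide [-0.2036 -0.002  -0.0009] turn [ 0.0006 -0.0002 -0.0001] mm [-101.8   -1.    -0.4] rows 2.4 0.0
```

View pics/s20c.png

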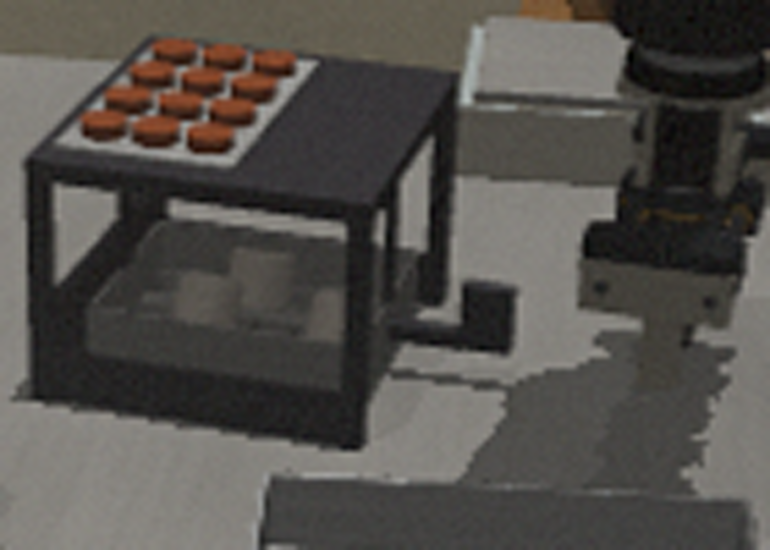

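View pics/w20.png

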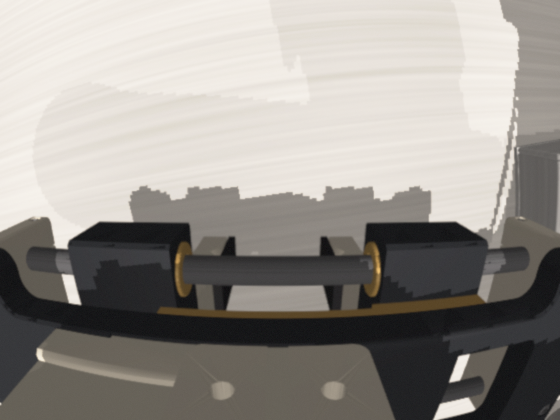

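```bash
python3 -m crank '[{"slide":[0,0,-0.06],"turn":[0,0,0],"fingers":0},{"slide":[0,0,-0.14],"turn":[0,0,0],"fingers":0},{"slide":[0,0,-0.22],"turn":[0,0,0],"fingers":0},{"slide":[0,0,-0.3],"turn":[0,0,0],"fingers":0},{"slide":[0,0,-0.38],"turn":[0,0,0],"fingers":0}]' ; python3 -m crank '[{"slide":[0,0.8,-0.1],"turn":[0,0,0],"fingers":0},{"slide":[0,0.8,-0.1],"turn":[0,0,0],"fingers":0},{"slide":[0,0.8,-0.1],"turn":[0,0,0],"fingers":0},{"slide":[0,0.8,-0.1],"turn":[0,0,0],"fingers":0},{"slide":[0,0.8,-0.1],"turn":[0,0,0],"fingers":0}]'; python3 -m crank '[{"slide":[0,0.8,0],"turn":[0,0,0],"fingers":0},{"slide":[0,0.8,0],"turn":[0,0,0],"fingers":0},{"slide":[0,0.8,0],"turn":[0,0,0],"fingers":0},{"slide":[0,0.8,0],"turn":[0,0,0],"fingers":0},{"slide":[0,0.8,0],"turn":[0,0,0],"fingers":0}]'; python3 -m crank '[{"slide":[0,0.35,0],"turn":[0,0,0],"fingers":0},{"slide":[0,0.35,0],"turn":[0,0,0],"fingers":0},{"slide":[0,0.35,0],"turn":[0,0,0],"fingers":0},{"slide":[0,0.35,0],"turn":[0,0,0],"fingers":0},{"slide":[0,0.35,0],"turn":[0,0,0],"fingers":0}]'; python3 - <<'E'
from h import *
to(.4,.3,.25,2.994)
shot('side','s21');shot('top','t21');crop('t21','t21c',210,100,510,330,2.6)
crop('t21','t21d',370,110,510,270,4)
E
```

```text
t: 20.92
eef_pos: [0.414, -0.302, 0.2222]
ee_rot: [3.139, 0.001, 2.994]
force: [1.7, 0.3, -0.6]
width: 0.044
t: 21.33
eef_pos: [0.4445, -0.0961, 0.2471]
ee_rot: [3.138, 0.001, 2.993]
force: [1.5, -0.1, -0.4]
width: 0.0436
t: 21.75
eef_pos: [0.4752, 0.1105, 0.2476]
ee_rot: [3.138, 0.001, 2.994]
force: [1.5, -0.6, 0.4]
width: 0.0435
t: 22.17
eef_pos: [0.5018, 0.2866, 0.2469]
ee_rot: [3.138, 0.0, 2.997]
force: [0.0, -0.4, -0.1]
width: 0.0437
t 22.17 pos [0.5018 0.2866 0.2469] rot [3.138 0.    2.997] F [ 0.  -0.4 -0.1] w 0.0437 q6 -2.57
slide [ 0.2053 -0.0029 -0.0063] turn [0.0005 0.     0.0004] mm [102.7  -1.4  -3.2] rows 2.5 0.0
```

View pics/t21c.png

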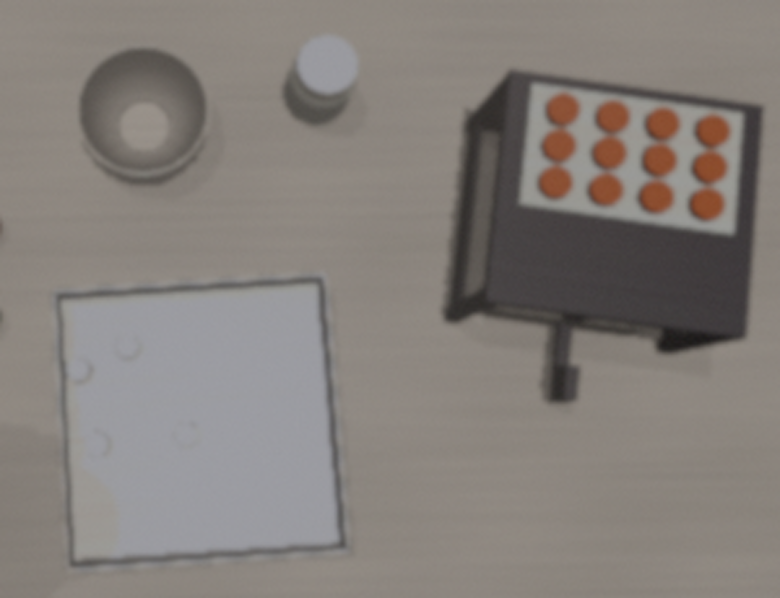

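View pics/t21d.png

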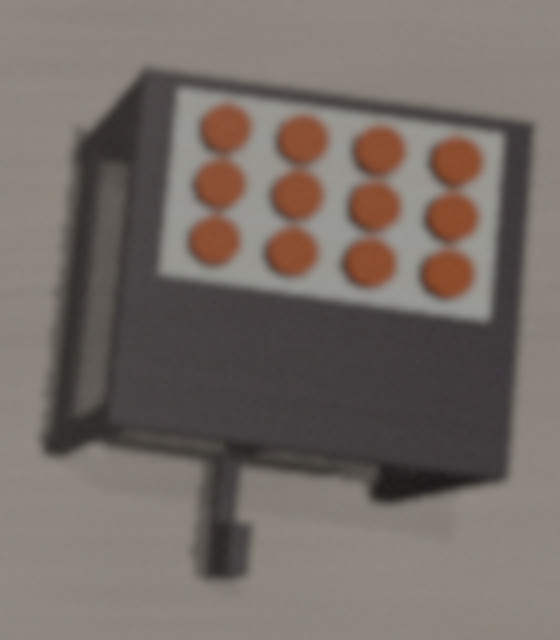

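View pics/s21.png

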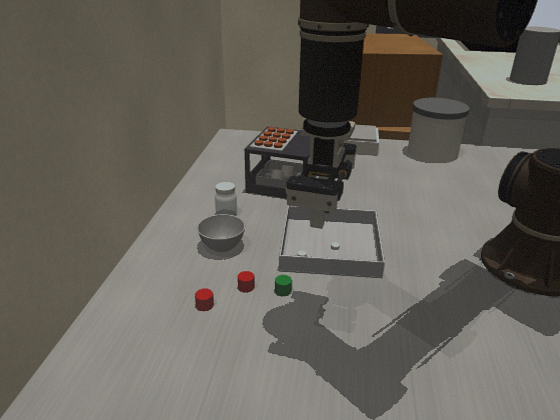

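```bash
python3 - <<'E'
from h import *
P=lambda x,y,z:plane("top",370+x/4-.4,110+y/4-.4,z)[:2]
nl,nr=P(108,430,.144),P(505,478,.144); o=(nl+nr)/2
for yaw in(-.14,-.15,-.16):
  X=np.array([np.cos(yaw),np.sin(yaw)]);Y=np.array([-X[1],X[0]])
  for h in((217,577),(216,523)):
    d=P(*h,.062)-o; print("top",yaw,d@X,d@Y,d@X+(.15 if h[1]>550 else .12))
Q=lambda x,y,z:plane("side",240+x/5.5,120+y/5.5,z)[:2]
f=Q(365,447,0);yaw=-.15;X=np.array([np.cos(yaw),np.sin(yaw)]);Y=np.array([-X[1],X[0]])
for h,z,k in((515,288),.062,.15),((465,282),.062,.12),((512,352),.022,.15):
  d=Q(*h,z)-f; print("side",d@X,d@Y+.1025,d@X+k)
E
```

```text
top -0.14 -0.060716710477647734 0.014055919980248287 0.08928328952235226
top -0.14 -0.03123350048720302 0.01699804462164618 0.08876649951279697
top -0.15 -0.06085423152458326 0.01344806020473056 0.08914576847541673
top -0.15 -0.031401916438415764 0.01668486492718295 0.08859808356158423
top -0.16 -0.060985667199078025 0.01283885563439904 0.08901433280092197
top -0.16 -0.03156719222415284 0.016370016760131008 0.08843280777584715
side -0.05904697304097605 0.009563354117946732 0.09095302695902394
side -0.031159538656553916 0.010705765105517365 0.08884046134344609
side -0.05979588679520963 0.00787959033386465 0.09020411320479037
```

Both views put the sieve about 89–90 mm inside the front edge, so I'm handing it in.

```bash
python3 -c "
from h import *
s=get_state();print(s['t'],np.abs(s['qd']).max(),s['force']);print(job_done())"
```

```text
22.2667 0.03761161576047604 [-0.17017654 -1.02407707 -0.40798723]
the job is handed in; nothing more can be done
None
```

I lifted the sieve by its bar and carried it over the pan. Two short shakes dropped the four small weights through, and I then set the sieve down flat in front of the shelf and let go. After that I gripped the front handle and slid the sieve under the shelf. I handed in at 22.3 s of the 72 s allowed.

**Last checks:**
- **Small weights:** the final top view shows all four in the pan.
- **Large weights:** a side view taken after I let go of the handle shows all three still in the sieve.
- **Sieve:** it stands flat, its centre about 89–91 mm inside the deck's front edge by both top and side views (78 mm needed). It is about 8–17 mm off the middle of the bay (50 mm allowed), and the handle is outside.
- **Surroundings:** the bowl, jar and coloured look-alikes look undisturbed in the last pictures. The arm is clear and touches nothing.

**What went wrong or disagreed:**
- **Grip slip:** the shaking made the sieve slip about 10 mm down and tilt several degrees in the fingers. It met the table early, with about 41 N at the wrist on the first try. I corrected the tilt before letting go.
- **Camera mismatch:** the top and side cameras differed by up to about 12 mm sideways on the shelf. For the slide I used measurements taken from the side camera alone.

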